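Fit the spring-button feet to the monitor stand and log the count

TASK

Slide every foot tube lying on the table onto a free stub of the stand base, fully home until the stub's spring button pops out through the hole in the tube. Press the step key of the counter until the drum shows how many feet are fitted, and leave the key up. Do not disturb the carton, the jar or the tape.

Things in the scene. Friction and masses are not known exactly. Their poses are not given: they have to be found in the camera images.
- foot0_mid (a point): Foot: square aluminium tube 150 mm long, 31 x 31 mm, wall 4 mm, 0.12 to 0.22 kg, lying on the table. One end has a black rubber plug, the other is open. All four sides have an 18 mm square hole 30 mm from the open end, so any side may be up. Point: the tube's middle, on its axis; x runs from the open end to the rubber end. Three or four feet are there; one that is not gives None from the start.
- foot1_mid (a point): Foot: square aluminium tube 150 mm long, 31 x 31 mm, wall 4 mm, 0.12 to 0.22 kg, lying on the table. One end has a black rubber plug, the other is open. All four sides have an 18 mm square hole 30 mm from the open end, so any side may be up. Point: the tube's middle, on its axis; x runs from the open end to the rubber end. Three or four feet are there; one that is not gives None from the start.
- foot2_mid (a point): Foot: square aluminium tube 150 mm long, 31 x 31 mm, wall 4 mm, 0.12 to 0.22 kg, lying on the table. One end has a black rubber plug, the other is open. All four sides have an 18 mm square hole 30 mm from the open end, so any side may be up. Point: the tube's middle, on its axis; x runs from the open end to the rubber end. Three or four feet are there; one that is not gives None from the start.
- foot3_mid (a point): Foot: square aluminium tube 150 mm long, 31 x 31 mm, wall 4 mm, 0.12 to 0.22 kg, lying on the table. One end has a black rubber plug, the other is open. All four sides have an 18 mm square hole 30 mm from the open end, so any side may be up. Point: the tube's middle, on its axis; x runs from the open end to the rubber end. Three or four feet are there; one that is not gives None from the start.
- seat0 (a point): Home point of stub0: where the middle of a foot lies when fully home (its open end against the hub face; sag up to 4 mm is normal). It is on the stub's axis, 75 mm out from the hub face, 45 mm up; x points out along the stub, z up. Stub: level steel bar 20 x 20 mm, 64 mm long, last 16 mm tapered, 1.5 mm slack all round; 4 in a cross on a fixed white hub 70 mm square, 86 mm high, on a board 130 x 130 x 20 mm.
- seat1 (a point): Home point of stub1: where the middle of a foot lies when fully home (its open end against the hub face; sag up to 4 mm is normal). It is on the stub's axis, 75 mm out from the hub face, 45 mm up; x points out along the stub, z up. Stub: level steel bar 20 x 20 mm, 64 mm long, last 16 mm tapered, 1.5 mm slack all round; 4 in a cross on a fixed white hub 70 mm square, 86 mm high, on a board 130 x 130 x 20 mm.
- seat2 (a point): Home point of stub2: where the middle of a foot lies when fully home (its open end against the hub face; sag up to 4 mm is normal). It is on the stub's axis, 75 mm out from the hub face, 45 mm up; x points out along the stub, z up. Stub: level steel bar 20 x 20 mm, 64 mm long, last 16 mm tapered, 1.5 mm slack all round; 4 in a cross on a fixed white hub 70 mm square, 86 mm high, on a board 130 x 130 x 20 mm.
- seat3 (a point): Home point of stub3: where the middle of a foot lies when fully home (its open end against the hub face; sag up to 4 mm is normal). It is on the stub's axis, 75 mm out from the hub face, 45 mm up; x points out along the stub, z up. Stub: level steel bar 20 x 20 mm, 64 mm long, last 16 mm tapered, 1.5 mm slack all round; 4 in a cross on a fixed white hub 70 mm square, 86 mm high, on a board 130 x 130 x 20 mm.
- snap0 (a joint): Brass spring button on top of stub0, 30 mm out from the hub face: a cone 16 mm wide, 6.5 mm proud. 0 = out, 0.0085 m = pushed in. The open end of a foot pushed along the stub presses it in by itself (5 to 10 N); it pops out through the foot's hole when the foot is home. Pulling off takes only about 5 N.
- snap1 (a joint): Brass spring button on top of stub1, 30 mm out from the hub face: a cone 16 mm wide, 6.5 mm proud. 0 = out, 0.0085 m = pushed in. The open end of a foot pushed along the stub presses it in by itself (5 to 10 N); it pops out through the foot's hole when the foot is home. Pulling off takes only about 5 N.
- snap2 (a joint): Brass spring button on top of stub2, 30 mm out from the hub face: a cone 16 mm wide, 6.5 mm proud. 0 = out, 0.0085 m = pushed in. The open end of a foot pushed along the stub presses it in by itself (5 to 10 N); it pops out through the foot's hole when the foot is home. Pulling off takes only about 5 N.
- snap3 (a joint): Brass spring button on top of stub3, 30 mm out from the hub face: a cone 16 mm wide, 6.5 mm proud. 0 = out, 0.0085 m = pushed in. The open end of a foot pushed along the stub presses it in by itself (5 to 10 N); it pops out through the foot's hole when the foot is home. Pulling off takes only about 5 N.
- drum (a joint): Six-sided black drum of the step counter, 60 mm across flats, 44 mm wide, axis level. Faces carry 0 to 5 white dots; the number shown is the face on top, between the white marks. Value in rad: 0 shows 0, each step adds 1.047 and shows the next number, 5 being followed by 0 (-1.047 shows 5). It holds at each number and steps one way only. At the start it shows 5 or 0.
- key (a joint): Step key of the counter, a spring plunger: 0 = up, 0.018 m = fully down. One full press and full release steps the drum by one number (about 4 N on the way, the drum stepping over at about two thirds; press to the stop, and let it rise fully between presses).
- key_top (a point): Centre of the top of the step key, a round black button 32 mm wide, 89 mm above the table when up, at the robot's end of the counter; its x points from the key to the drum, z up. The grey counter is fixed: 150 x 96 mm, body 60 mm high, cheeks beside the drum 90 mm high; the drum's axis is 70 mm from the key.
- counter_window (a point): Reading point of the counter: middle of the top face of the drum as it stands between the white marks, 92 mm above the table.
- num3 (a point): Centre of the drum face with 3 dots; it coincides with counter_window when the counter shows 3.
- num4 (a point): Centre of the drum face with 4 dots; it coincides with counter_window when the counter shows 4.
- carton: Bystander: white medicine carton with a blue band, 90 x 50 mm, 40 mm high, lying flat; origin under its middle.
- jar: Bystander: white jar, 60 mm wide, 75 mm high; origin under its middle.
- tape: Bystander: roll of tape, 68 mm wide, 24 mm high, lying flat; origin under its middle.
Mind the look-alikes: they are no part of the job. What is shaped like the part that bears foot1_mid but yellow is not meant. Leave any pink look-alike of the part that bears foot3_mid alone.

How it is judged:
At the end, for the whole second after the job is handed in: Every foot is home on a stub and at rest: its middle within 8 mm of the home point, its line within 0.16 rad, the stub button out (2 mm) through the hole. The drum shows (within 10 mm) as many dots as there are feet; key up (4 mm) (((distance between foot0_mid and seat0 below 0.008 m and angle between the x axis of foot0_mid and the x axis of seat0, either way round below 0.16 rad and value of joint snap0 below 0.002 m) or (distance between foot0_mid and seat1 below 0.008 m and angle between the x axis of foot0_mid and the x axis of seat1, either way round below 0.16 rad and value of joint snap1 below 0.002 m) or (distance between foot0_mid and seat2 below 0.008 m and angle between the x axis of foot0_mid and the x axis of seat2, either way round below 0.16 rad and value of joint snap2 below 0.002 m) or (distance between foot0_mid and seat3 below 0.008 m and angle between the x axis of foot0_mid and the x axis of seat3, either way round below 0.16 rad and value of joint snap3 below 0.002 m)) and ((distance between foot1_mid and seat0 below 0.008 m and angle between the x axis of foot1_mid and the x axis of seat0, either way round below 0.16 rad and value of joint snap0 below 0.002 m) or (distance between foot1_mid and seat1 below 0.008 m and angle between the x axis of foot1_mid and the x axis of seat1, either way round below 0.16 rad and value of joint snap1 below 0.002 m) or (distance between foot1_mid and seat2 below 0.008 m and angle between the x axis of foot1_mid and the x axis of seat2, either way round below 0.16 rad and value of joint snap2 below 0.002 m) or (distance between foot1_mid and seat3 below 0.008 m and angle between the x axis of foot1_mid and the x axis of seat3, either way round below 0.16 rad and value of joint snap3 below 0.002 m)) and ((distance between foot2_mid and seat0 below 0.008 m and angle between the x axis of foot2_mid and the x axis of seat0, either way round below 0.16 rad and value of joint snap0 below 0.002 m) or (distance between foot2_mid and seat1 below 0.008 m and angle between the x axis of foot2_mid and the x axis of seat1, either way round below 0.16 rad and value of joint snap1 below 0.002 m) or (distance between foot2_mid and seat2 below 0.008 m and angle between the x axis of foot2_mid and the x axis of seat2, either way round below 0.16 rad and value of joint snap2 below 0.002 m) or (distance between foot2_mid and seat3 below 0.008 m and angle between the x axis of foot2_mid and the x axis of seat3, either way round below 0.16 rad and value of joint snap3 below 0.002 m)) and ((distance between foot3_mid and seat0 below 0.008 m and angle between the x axis of foot3_mid and the x axis of seat0, either way round below 0.16 rad and value of joint snap0 below 0.002 m) or (distance between foot3_mid and seat1 below 0.008 m and angle between the x axis of foot3_mid and the x axis of seat1, either way round below 0.16 rad and value of joint snap1 below 0.002 m) or (distance between foot3_mid and seat2 below 0.008 m and angle between the x axis of foot3_mid and the x axis of seat2, either way round below 0.16 rad and value of joint snap2 below 0.002 m) or (distance between foot3_mid and seat3 below 0.008 m and angle between the x axis of foot3_mid and the x axis of seat3, either way round below 0.16 rad and value of joint snap3 below 0.002 m)) and (distance between num4 and counter_window below 0.01 m or (height (world z) of foot0_mid below -5 m and distance between num3 and counter_window below 0.01 m) or (height (world z) of foot1_mid below -5 m and distance between num3 and counter_window below 0.01 m) or (height (world z) of foot2_mid below -5 m and distance between num3 and counter_window below 0.01 m) or (height (world z) of foot3_mid below -5 m and distance between num3 and counter_window below 0.01 m)) and (height (world z) of foot0_mid above -5 m or distance between num4 and counter_window above 0.01 m) and (height (world z) of foot1_mid above -5 m or distance between num4 and counter_window above 0.01 m) and (height (world z) of foot2_mid above -5 m or distance between num4 and counter_window above 0.01 m) and (height (world z) of foot3_mid above -5 m or distance between num4 and counter_window above 0.01 m) and value of joint key below 0.004 m and linear speed of each of foot0, foot1, foot2, foot3 below 0.03 m/s); the robot touches nothing.
It fails at once if the carton is knocked over or moved more than 30 mm (distance of carton from where it was at the start of the episode above 0.03 m or angle between carton's own z axis and vertical above 0.5 rad).
It fails at once if the jar is knocked over or moved more than 30 mm (distance of jar from where it was at the start of the episode above 0.03 m or angle between jar's own z axis and vertical above 0.5 rad).
It fails at once if the tape is knocked over or moved more than 30 mm (distance of tape from where it was at the start of the episode above 0.03 m or angle between tape's own z axis and vertical above 0.5 rad).
Of foot0, foot1, foot2, foot3 only 3 to 4 are there at a start; the rules pass over those that are not, and their reading is None.
At some moment in a run one of foot0, foot1, foot2, foot3 may be knocked a few centimetres aside while the robot is not near it.
Once in a run the grip may slacken for a moment while it holds something.
It also fails if it takes over 210 s, if anything falls off the work surface, if the arm or the gripper's body presses on something with over 40 N, if the wrist force passes 120 N, or if a joint passes its speed limit or range.

ROBOT

A 7-joint arm with a two-finger parallel gripper is mounted at the origin on the work surface. World frame = base frame: x ahead of the robot, y to its left, z up, the work surface at z = 0. Lengths are in m, angles in rad, forces in N, time in s.
With the tool pointing down it reaches from about 0.4 to 0.85 m from the base axis. Payload 4.5 kg.
Tool frame: the origin (TCP) lies on the centre line of the jaws, within the pads' length; the fingertips stand r.tcp_to_tips ahead of it and the grasp point (between the pads) lies 11 mm behind it (r.tcp_to_tips is the distance from the TCP to the fingertips, in m); y points along the fingers, x is the direction in which the jaws open and shut, and the axes are right-handed (so a half turn about y gives the same grasp; the last joint's range is limited). The gripper opens to 88 mm and grips with 3 to 60 N. Pads are 18 mm wide; open, the fingers measure 123 mm over their backs; the gripper's body (75 mm by 187 mm) begins 45 mm behind the grasp point.
Start: joints at [-1.291, 0.689, -0.195, 1.565, 0.157, 0.902, -0.215], TCP at [0.152, 0.606, 0.247] pointing down, gripper open.
Joint ranges: [-3.01, 3.01], [-0.46, 2.08], [-1.47, 1.51], [0.13, 2.56], [-1, 4.14], [0.04, 2.09], [-2.66, 2.66]. Speed limits (rad/s): [2.57, 2.57, 3.14, 3.14, 3.14, 3.14, 3.14].

INTERFACE

Orientations are given as a unit quaternion [x, y, z, w].
In Python, from plant import r gives the robot as it stands. The module is installed in compiled form; this text tells all that it offers.
- The arm moves only by the shell command python3 -m inch 'ROWS' [OPENING] [FORCE]. ROWS is text: rows parted by semicolons, each of 4 numbers parted by spaces: the shift along the tool's x, y, z in mm, then the turn about the tool's y in degrees. In form: x y z spin; .... A call has 1 to 10 rows; each row is the pose to reach, as a shift and turn from the pose commanded when the call began, along the tool's axes at that moment; what a row does not reach only later rows make up. A row lasts 1/10 s, in which the tool goes at most 50 mm and 8.59 degrees, less where a joint would pass 70% of its speed; a pose out of reach is approached as far as the arm can. A call with a gripper value outside its range is refused whole. OPENING is the gripper command: -1 is shut, 1 is fully open, values between are in proportion, set as the call begins (- or left out, the last holds). The fingers move at their own pace and stop on an object; FORCE is the grip in N (left out, the last holds). Time passes only in rows, so rows that repeat a pose let the fingers close. It gives the time, the measured TCP pose, the force and the opening at its end, in the units of the state.
- r.get_state(): the state, without advancing time (a new reading comes with each control period).
- r.snapshot(name): name is "side" or "top" or "wrist"; returns a dict with "frame" (384x512x3 uint8, red, green, blue), "intrinsics" (3x3 intrinsics, pixels), "R" (3x3) and "t" (3): a world point X has camera coordinates R X + t. Camera axes: x right, y down, z forward; pixel columns grow to the right and rows downward; lengths in m; the calibration is good to about 2 mm. A picture is of the moment at which its call begins. There is no depth.
- r.finish_job(): hands the job in, once; it reports no verdict.
Trained networks look in the newest picture that a camera, given by its name, has taken for a name from the list of things; names that differ only in an ending like _2 or _b are one class to them, and where a whole thing is asked for, a point or a joint stands for the part that bears it (a point fixed in the world has none). Each returns a list of dicts, best first, with "p" (0 to 1); they miss things now and then, are a little off and sometimes report something else, mostly with a low value. They report only what shows in the picture. A call takes as long as a camera call. They do not tell look-alikes from the thing itself.
- r.trace(camera, name): "region" (384x512 bool, what is visible of it) and "centre" ([row, column] in pixels, amid what is visible of it).
- r.tip_of(camera, name): "centre" ([row, column] in pixels: a listed point, or the origin of a listed thing).
The state is a dict: "clock": time; "q": joint angles; "qd": joint speeds; "joint_torque": joint torques, N m; "tool_pos": TCP position; "eef_rot": TCP orientation; "contact_force": force on the tool from outside, world axes, zero at the start; "moment": the same for the moment, N m; "opening": opening from 0.0 (shut) to 1.0 (fully open).
Only numpy, scipy, OpenCV 4.12 (cv2) and the standard library are available. Lean on these libraries where they do the work, as an engineer would, in place of code of your own. Each camera call takes 0.05 s, during which the arm holds its last target.

## Working session

There is one attempt and no reset: what is moved stays moved. The work goes in short steps, Python scripts to look and compute and a shell command to move; the robot and the scene stay as the last step left them, time stands still between calls to the robot, and variables do not carry over. Pictures are saved under pics/ and viewed, and the job is handed in when it is done.

```bash
mkdir -p pics; ls
python3 - <<'E'
from plant import r
import cv2
s=r.get_state()
for k,v in s.items(): print(k,v)
print(r.tcp_to_tips)
for n in ("side","top","wrist"):
    d=r.snapshot(n); cv2.imwrite(f"pics/{n}0.png",d["frame"][:,:,::-1]); print(n,d["intrinsics"],d["R"],d["t"])
E
```

```text
pics
clock 0.0
q [-1.29116661  0.6899507  -0.1945101   1.56634503  0.15729656  0.90252117
 -0.21510943]
qd [ 0.00041135  0.00036724  0.00080732 -0.00040471  0.00100789 -0.00139096
 -0.00135892]
joint_torque [-1.07085320e-04 -5.27559614e+01 -1.26719903e+00 -1.53424537e+01
 -5.26618597e-02  6.35982797e-03  1.73523035e-04]
tool_pos [0.15199915 0.60559172 0.24593044]
eef_rot [ 0.55795153  0.43446516 -0.43542337 -0.55707864]
contact_force [-0.29187543  0.49214985 -0.31606288]
moment [0.01239673 0.00393475 0.0085611 ]
opening 1.002971153917498
0.008
side [[475.1178292    0.         253.25424222]
 [  0.         475.1178292  196.42239581]
 [  0.           0.           1.        ]] [[ 0.92198223 -0.38704143 -0.01215336]
 [-0.270156   -0.62042697 -0.73626497]
 [ 0.27742477  0.68210652 -0.67658421]] [-0.47338403  0.20615596  1.47046553]
top [[488.61616081   0.         244.4422063 ]
 [  0.         488.61616081 194.12023745]
 [  0.           0.           1.        ]] [[-0.0184672  -0.99978499 -0.00943072]
 [-0.99040765  0.01958422 -0.1367814 ]
 [ 0.13693669  0.00681429 -0.99055636]] [0.00825194 0.48940198 1.56451726]
wrist [[274.09568484   0.         258.26531758]
 [  0.         274.09568484 194.02047328]
 [  0.           0.           1.        ]] [[ 2.43303303e-01  9.69950208e-01 -3.10873793e-04]
 [ 9.30018378e-01 -2.33195722e-01  2.84052058e-01]
 [ 2.75443858e-01 -6.93999221e-02 -9.58808809e-01]] [-0.62294623 -0.03837087  0.39046393]
```

View pics/top0.png

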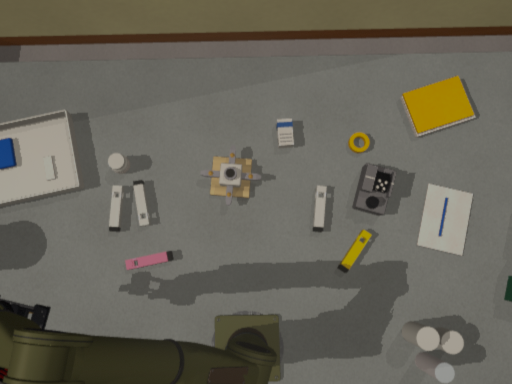

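View pics/side0.png

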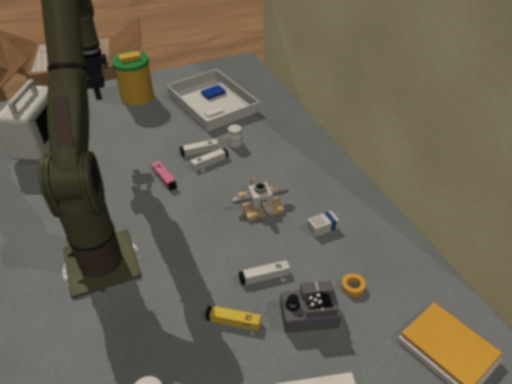

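View pics/wrist0.png

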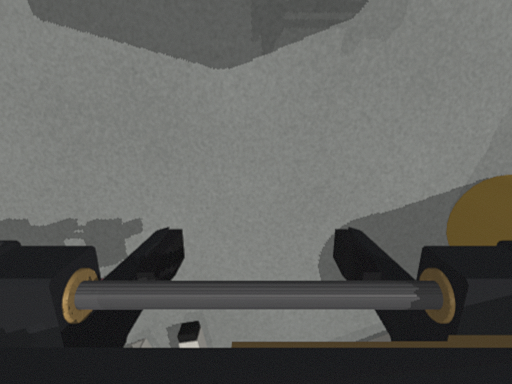

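```bash
cat > h.py <<'E'
from plant import r
import numpy as np, cv2
from scipy.spatial.transform import Rotation as Ro
def px2w(d,u,v,z):
    K,R,t=d["intrinsics"],d["R"],d["t"]
    ray=R.T@np.linalg.inv(K)@np.array([u,v,1.]); c=-R.T@t
    return c+ray*(z-c[2])/ray[2]
def w2px(d,X):
    p=d["intrinsics"]@(d["R"]@np.asarray(X,float)+d["t"]); return p[:2]/p[2]
def tri(ds,uvs):
    A=[];b=[]
    for d,(u,v) in zip(ds,uvs):
        K,R,t=d["intrinsics"],d["R"],d["t"]; P=K@np.c_[R,t]
        for c,q in ((0,u),(1,v)):
            row=q*P[2]-P[c]; n=np.linalg.norm(row[:3]); A.append(row[:3]/n); b.append(-row[3]/n)
    X,res,_,_=np.linalg.lstsq(np.array(A),np.array(b),rcond=None); return X
def pose():
    s=r.get_state(); return s,np.array(s["tool_pos"]),Ro.from_quat(s["eef_rot"]).as_matrix()
def yaw(M): # angle of tool x in world xy, deg
    return np.degrees(np.arctan2(M[1,0],M[0,0]))
def shift(target):
    s,p,M=pose(); return 1000*M.T@(np.asarray(target)-p)
def save(d,name,crop=None,k=1):
    f=d["frame"]
    if crop: x0,y0,x1,y1=crop; f=f[y0:y1,x0:x1]
    if k!=1: f=cv2.resize(f,None,fx=k,fy=k,interpolation=cv2.INTER_CUBIC)
    cv2.imwrite(f"pics/{name}.png",f[:,:,::-1])
E
python3 - <<'E'
from h import *
np.set_printoptions(precision=4,suppress=True)
s,p,M=pose(); print(M,yaw(M))
T=r.snapshot("top"); S=r.snapshot("side"); D={"top":T,"side":S}
for c in D:
    for n,z in (("foot0_mid",.0155),("seat0",.045),("seat1",.045),("seat2",.045),("seat3",.045),("key_top",.089),("counter_window",.092),("carton",0),("jar",0),("tape",0)):
        for o in r.tip_of(c,n)[:7]:
            v,u=o["centre"]; print(c,n,round(o["p"],2),np.round([u,v],1),px2w(D[c],u,v,z))
save(T,"topc",(90,120,390,280),2.6)
E
```

```text
[[ 0.2432 -0.0002 -0.97  ]
 [ 0.97   -0.0014  0.2432]
 [-0.0014 -1.     -0.0001]] 75.92200411356605
top foot0_mid 0.91 [143.4 205.9] [0.4593 0.3335 0.0155]
top seat0 0.69 [197.4 168.7] [0.5749 0.1513 0.045 ]
top seat0 0.69 [262.2 173.8] [ 0.5537 -0.0604  0.045 ]
top seat0 0.42 [224.1 208.2] [0.4432 0.0655 0.045 ]
top seat0 0.41 [235.1 142.6] [0.6599 0.0264 0.045 ]
top seat1 0.69 [197.4 168.7] [0.5749 0.1513 0.045 ]
top seat1 0.69 [262.2 173.8] [ 0.5537 -0.0604  0.045 ]
top seat1 0.42 [224.1 208.2] [0.4432 0.0655 0.045 ]
top seat1 0.41 [235.1 142.6] [0.6599 0.0264 0.045 ]
top seat2 0.69 [197.4 168.7] [0.5749 0.1513 0.045 ]
top seat2 0.69 [262.2 173.8] [ 0.5537 -0.0604  0.045 ]
top seat2 0.42 [224.1 208.2] [0.4432 0.0655 0.045 ]
top seat2 0.41 [235.1 142.6] [0.6599 0.0264 0.045 ]
top seat3 0.69 [197.4 168.7] [0.5749 0.1513 0.045 ]
top seat3 0.69 [262.2 173.8] [ 0.5537 -0.0604  0.045 ]
top seat3 0.42 [224.1 208.2] [0.4432 0.0655 0.045 ]
top seat3 0.41 [235.1 142.6] [0.6599 0.0264 0.045 ]
top key_top 0.47 [113.2 211.3] [0.4354 0.4128 0.089 ]
top key_top 0.4 [376.4 201.6] [ 0.4499 -0.4156
[... 633 characters left out ...]
71.2 217.2] [ 0.5484 -0.0688  0.045 ]
side seat2 0.58 [290.5 187.2] [0.6707 0.0385 0.045 ]
side seat2 0.48 [229.5 202.3] [0.4489 0.0515 0.045 ]
side seat3 0.59 [271.2 217.2] [ 0.5484 -0.0688  0.045 ]
side seat3 0.58 [290.5 187.2] [0.6707 0.0385 0.045 ]
side seat3 0.48 [229.5 202.3] [0.4489 0.0515 0.045 ]
side key_top 0.62 [293.5 294.5] [ 0.4643 -0.3974  0.089 ]
side counter_window 0.94 [319.4 299. ] [ 0.5195 -0.4391  0.092 ]
side carton 0.86 [318.9 226.1] [ 0.6953 -0.1291  0.    ]
side carton 0.17 [213.4 158.7] [0.4938 0.3539 0.    ]
side jar 0.54 [233.8 142.6] [0.6045 0.4205 0.    ]
side tape 0.96 [349.4 286.7] [ 0.6591 -0.3814  0.    ]
side tape 0.35 [264.1 272.8] [ 0.4501 -0.2355  0.    ]
```

View pics/topc.png

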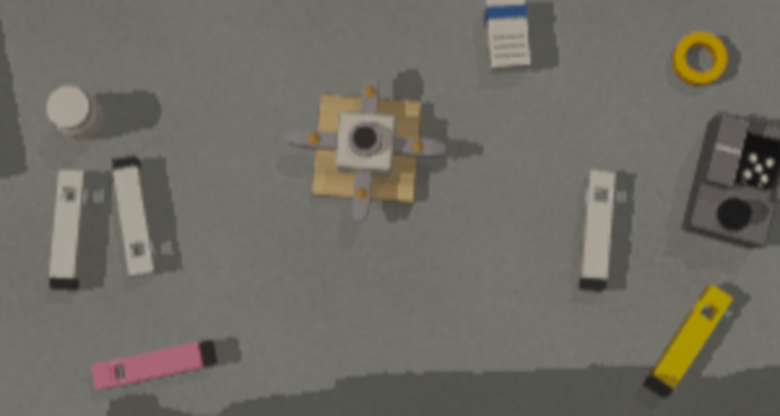

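Run:
```python
from h import *
np.set_printoptions(precision=4,suppress=True)
s,p,M=pose()
W=r.snapshot("wrist"); c=-W["R"].T@W["t"]
print("cam in tool mm",1000*M.T@(c-p),"axis tool",M.T@W["R"][2])
print(px2w(W,190,335,0),px2w(W,256,192,0))
# feet by trace
T=r.snapshot("top")
for o in r.trace("top","foot0_mid"):
    m=o["region"].astype(np.uint8); ct=max(cv2.findContours(m,0,2)[0],key=cv2.contourArea)
    print(o["p"],o["centre"],m.sum(),cv2.minAreaRect(ct))
```

```text
cam in tool mm [  -1.6    -139.0889   74.1511] axis tool [ 0.0012  0.9588 -0.2839]
[0.4087 0.4189 0.    ] [0.1869 0.593  0.    ]
0.57 [203.9, 144.2] 541 ((141.79489135742188, 202.85731506347656), (46.68979263305664, 12.972189903259277), 79.82449340820312)
0.48 [201.6, 376.2] 76 ((373.5, 201.5), (9.0, 9.0), 90.0)
```

```bash
python3 -m inch '-20 0 -42 0; -40 0 -84 0; -60 0 -126 0; -80 0 -168 0; -100 0 -210 0; -120 0 -252 0; -140 0 -294 0; -160 0 -330 0; -170 0 -352 0; -170 0 -352 0'
python3 - <<'E'
from h import *
W=r.snapshot("wrist"); save(W,"w1",None,1.5)
T=r.snapshot("top"); save(T,"t1",None,1.5)
s,p,M=pose(); print(p,yaw(M))
E
```

```text
clock: 2.4
tool_pos: [0.4561, 0.3517, 0.2466]
eef_rot: [0.56, 0.433, -0.433, -0.558]
contact_force: [1.0, -0.4, 0.2]
opening: 1.0
[0.45179293 0.35607856 0.24673076] 75.88616581281279
```

View pics/w1.png

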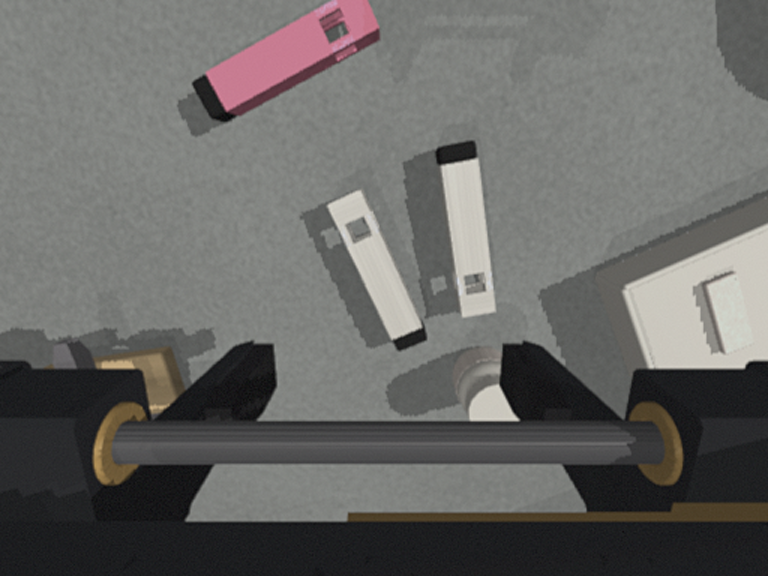

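View pics/t1.png

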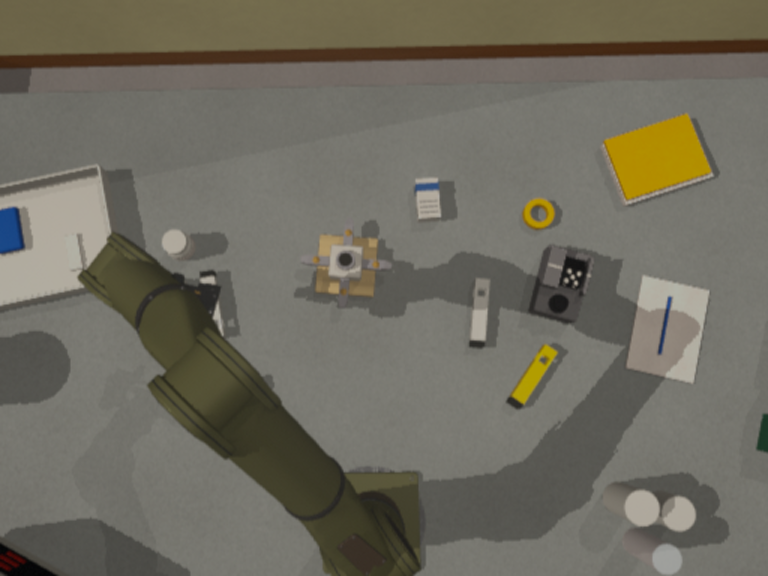

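```bash
cat >> h.py <<'E'
from scipy.optimize import minimize
def boxpts(x,y,yw,z0,L=.15,w=.031):
    c,s=np.cos(yw),np.sin(yw)
    return np.array([[x+c*a-s*b,y+s*a+c*b,z0+h] for a in(-L/2,L/2) for b in(-w/2,w/2) for h in(0,w)])
def sil(d,pts,sh=4):
    K=np.array([w2px(d,p) for p in pts]); h=cv2.convexHull(((K)*2**sh).astype(np.int32))
    m=np.zeros((384,512),np.uint8); cv2.fillConvexPoly(m,h,255,cv2.LINE_AA,sh); return m/255.
def fitbox(d,mask,x0,z0=0.):
    m=mask.astype(float)
    vis=np.ones_like(m)
    def cost(p):
        s=sil(d,boxpts(p[0]/100,p[1]/100,p[2]/20,z0)); return np.abs(s-m).sum()/m.sum()
    best=None
    x=np.array([x0[0]*100,x0[1]*100,x0[2]*20])
    for sc in (1.,.3,.15):
        simp=np.vstack([x]+[x+np.eye(3)[i]*sc*1.0 for i in range(3)])
        q=minimize(cost,x,method="Nelder-Mead",options=dict(initial_simplex=simp,xatol=.005,fatol=1e-4)); x=q.x
    return x[0]/100,x[1]/100,x[2]/20,q.fun
def feet(cam,d,name="foot0_mid",minp=.2):
    out=[]
    for o in r.trace(cam,name):
        m=o["region"].astype(np.uint8)
        if m.sum()<100 or o["p"]<minp: continue
        ct=max(cv2.findContours(m,0,2)[0],key=cv2.contourArea)
        (cx,cy),(w,h),a=cv2.minAreaRect(ct); bx=cv2.boxPoints(((cx,cy),(w,h),a))
        e=(bx[0]+bx[1])/2-(bx[2]+bx[3])/2 if np.linalg.norm(bx[0]-bx[1])<np.linalg.norm(bx[1]-bx[2]) else (bx[1]+bx[2])/2-(bx[3]+bx[0])/2
        P=px2w(d,cx,cy,.0155); Q=px2w(d,cx+e[0]/2,cy+e[1]/2,.0155)
        f=fitbox(d,m,(P[0],P[1],np.arctan2(Q[1]-P[1],Q[0]-P[0])))
        col=d["frame"][o["region"]].mean(0)
        out.append((round(o["p"],2),np.round([cx,cy],1),m.sum(),np.round(f[:2],4),round(np.degrees(f[2])%180,2),round(f[3],3),col.astype(int)))
    return out
E
python3 - <<'E'
from h import *
W=r.snapshot("wrist")
for f in feet("wrist",W): print(*f)
for o in r.tip_of("wrist","foot0_mid"): print(o["p"],o["centre"],px2w(W,o["centre"][1],o["centre"][0],.0155))
s,p,M=pose(); print(p,yaw(M))
E
```

```text
0.89 [249.9 184.9] 2663 [0.4717 0.339 ] 9.52 0.096 [178 176 169]
0.6 [183.8, 251.8] [0.46918502 0.34140676 0.0155    ]
[0.45044498 0.35747283 0.24680938] 76.10892222857305
```

```bash
python3 -m inch '-40 0 -26 0; -80 0 -52 0; -120 0 -78 0; -160 0 -104 0; -200 0 -130 0; -240 0 -156 0; -275 0 -178 0; -275 0 -178 0; -275 0 -178 0'
python3 - <<'E'
from h import *
W=r.snapshot("wrist"); save(W,"w2",None,1.5)
s,p,M=pose(); print(p,yaw(M))
for o in r.tip_of("wrist","seat0"): print(o["p"],o["centre"],px2w(W,o["centre"][1],o["centre"][0],.045))
for o in r.trace("wrist","snap0"): print("snap",o["p"],o["centre"],o["region"].sum(),px2w(W,o["centre"][1],o["centre"][0],.058))
E
```

```text
clock: 3.55
tool_pos: [0.5577, 0.0463, 0.2467]
eef_rot: [-0.557, -0.435, 0.435, 0.558]
contact_force: [0.5, 0.3, 0.0]
opening: 0.999
[0.55743035 0.0478587  0.24677313] 76.06210811995929
0.91 [158.6, 343.3] [0.56453408 0.15312488 0.045     ]
0.76 [247.2, 266.1] [0.65998003 0.03070198 0.045     ]
0.65 [184.1, 166.2] [ 0.54167923 -0.07238912  0.045     ]
0.64 [74.6, 240.7] [0.43971757 0.05410121 0.045     ]
snap 0.71 [118.9, 245.3] 141 [0.48832794 0.04724521 0.058     ]
snap 0.6 [164.8, 307.5] 132 [0.55841628 0.10646316 0.058     ]
snap 0.59 [221.7, 262.6] 83 [0.61697355 0.03610641 0.058     ]
```

View pics/w2.png

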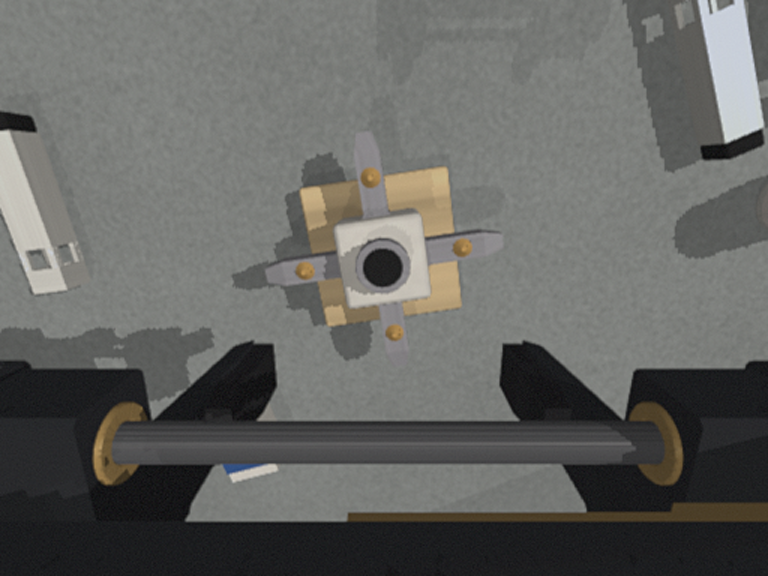

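Run:
```python
from h import *
W=r.snapshot("wrist"); save(W,"w2c",(160,80,350,245),4)
np.savez("w2.npz",**W)
s,p,M=pose(); print(p,yaw(M))
```

```text
[0.55737851 0.04835169 0.24683441] 76.15492101098336
```

View pics/w2c.png

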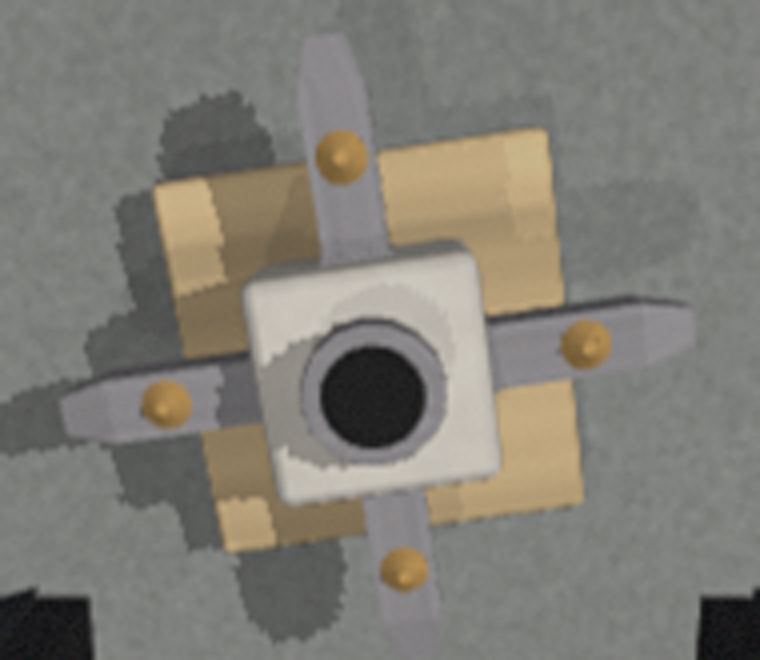

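```bash
cat > fithub.py <<'E'
from h import *
from scipy.optimize import least_squares
def fit(W,obs):
    W=dict(W)
    def model(p):
        c,s=np.cos(p[2]),np.sin(p[2]); R=np.array([[c,-s],[s,c]])
        return [w2px(W,np.r_[np.array(p[:2])+R@np.array(a[:2]),a[2]]) for a,_ in obs]
    f=lambda p:(np.array(model(p))-np.array([o for _,o in obs])).ravel()
    q=least_squares(f,[.553,.042,-.07],x_scale=[.01,.01,.1]); return q.x,f(q.x).reshape(-1,2)
E
python3 - <<'E'
from fithub import *
np.set_printoptions(precision=2,suppress=True)
W=np.load("w2.npz")
k=lambda U,V:((U+.5)/4-.5+160,(V+.5)/4-.5+80)
b=.065;z=.057
# image: up = near robot(-x), right=+y
bd=[((-b,-b,.02),k(155,186)),((-b,b,.02),k(546,128)),((b,b,.02),k(583,503)),((b,-b,.02),k(227,551))]
sn=[((-b,0,z),k(342,156)),((0,b,z),k(586,344)),((0,-b,z),k(166,403)),((b,0,z),k(404,570))]
hb=[((-.035,-.035,.086),k(244,282)),((-.035,.035,.086),k(474,237)),((.035,.035,.086),k(500,472)),((.035,-.035,.086),k(283,505))]
for n,o in (("board",bd),("snap",sn),("hub",hb),("b+s",bd+sn)):
    p,e=fit(W,o); print(n,np.round(p[:2],4),np.degrees(p[2]),"\n",e.tolist() if n=="b+s" else np.abs(e).max())
E
```

```text
board [0.55 0.04] -5.7468800162800475 
 1.1841349051451857
snap [0.55 0.04] -5.748209487156503 
 0.10792152021448942
hub [0.55 0.04] -4.989120506326968 
 4.06512362224467
b+s [0.55 0.04] -5.749205671519074 
 [[-1.432687762559425, -0.6490411060781298], [0.6776659266558909, -0.8980910350637146], [0.7470780325763826, 0.6660907356761356], [-0.9158878369891283, 0.8622363884426818], [0.18161680908403355, 0.1010121431719142], [0.27954044693234437, 0.20455872606785874], [0.19279956284162836, 0.16623903863288092], [0.18884736775800093, -0.0023627962742693853]]
```

Run:
```python
from fithub import *
W=np.load("w2.npz")
k=lambda U,V:((U+.5)/4-.5+160,(V+.5)/4-.5+80)
b=.065
for z in (.056,.058,.0615):
  sn=[((-b,0,z),k(342,156)),((0,b,z),k(586,344)),((0,-b,z),k(166,403)),((b,0,z),k(404,570))]
  p,e=fit(W,sn); print(z,p*1000,np.abs(e).max())
s,p,M=pose(); print(p,yaw(M),s["q"])
```

```text
0.056 [ 552.3630292    42.56435004 -100.32484321] 0.267987714365006
0.058 [ 552.00711382   42.68498634 -100.32552568] 0.23621723848668807
0.0615 [ 551.38550269   42.89580581 -100.32677494] 0.8097003497560991
[0.55737851 0.04835169 0.24683441] 76.15492101098336 [ 1.11451822e-03  6.08354142e-01 -2.80037977e-01  1.76356265e+00
  2.20152209e-01  8.00197973e-01  9.43909701e-01]
```

```bash
python3 -m inch '40 0 22 -8; 80 0 44 -16; 120 0 66 -23; 160 10 88 -23; 200 20 110 -23; 240 30 132 -23; 262 40 150 -23; 262 47 150 -23; 262 47 150 -23; 262 47 150 -23'
python3 - <<'E'
from h import *
W=r.snapshot("wrist"); W=r.snapshot("wrist");W=r.snapshot("wrist");save(W,"w3",None,1.5)
s,p,M=pose(); print(p,yaw(M),s["q"])
for f in feet("wrist",W): print(*f)
E
```

```text
clock: 4.75
tool_pos: [0.4765, 0.3352, 0.1998]
eef_rot: [-0.46, -0.537, 0.537, 0.459]
contact_force: [0.1, -0.6, -0.0]
opening: 1.001
[0.47705892 0.33512193 0.20021424] 98.79310163812343 [-0.4979727   0.70454543 -0.33352789  1.73973574  0.31749926  0.7500111
  0.73237503]
0.6 [263. 170.] 3391 [0.4699 0.3394] 9.57 0.107 [186 184 177]
0.37 [  5.5 153.5] 586 [ 0.508  -0.0315] 4.56 1.0 [72 71 72]
```

View pics/w3.png

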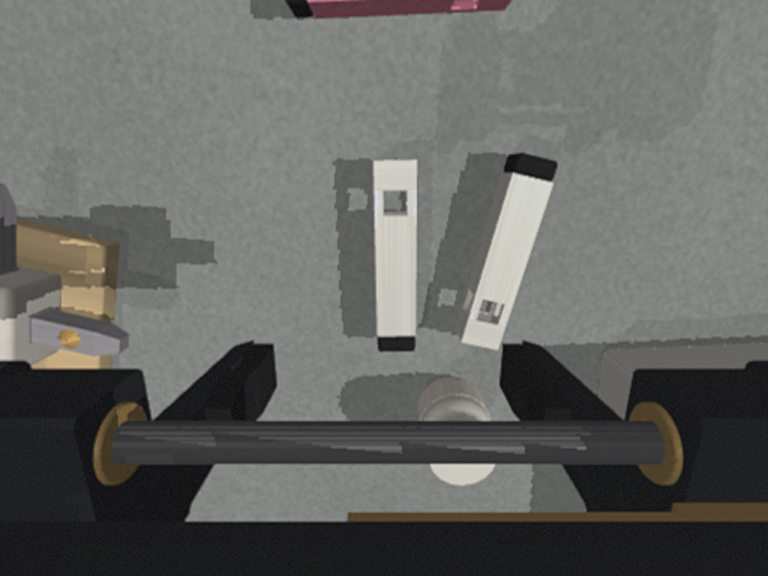

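Run:
```python
from h import *
np.set_printoptions(precision=4,suppress=True)
W=r.snapshot("wrist");save(W,"w3c",(210,90,390,250),4)
k=lambda U,V:((U+.5)/1.5-.5,(V+.5)/1.5-.5)
P=[px2w(W,*k(*q),.031)[:2] for q in ((373,160),(416,160),(414,349),(378,349))]
print(P); o=(P[0]+P[1])/2;e=(P[2]+P[3])/2; d=e-o; print("mid",(o+e)/2,np.linalg.norm(d),np.degrees(np.arctan2(d[1],d[0])),np.linalg.norm(P[0]-P[1]))
s,p,M=pose(); print(p,yaw(M)); t=o+d/np.linalg.norm(d)*.075; print(t,shift([t[0],t[1],.013]))
```

```text
[array([0.3987, 0.3118]), array([0.394 , 0.3422]), array([0.5391, 0.3659]), array([0.5436, 0.3368])]
mid [0.4689 0.3392] 0.14702608797695038 9.548718160446393 0.03071771691880979
[0.4769 0.3355 0.2002] 98.82071375586162
[0.4703 0.3394] [  4.8889 187.1764   5.9839]
```

View pics/w3c.png

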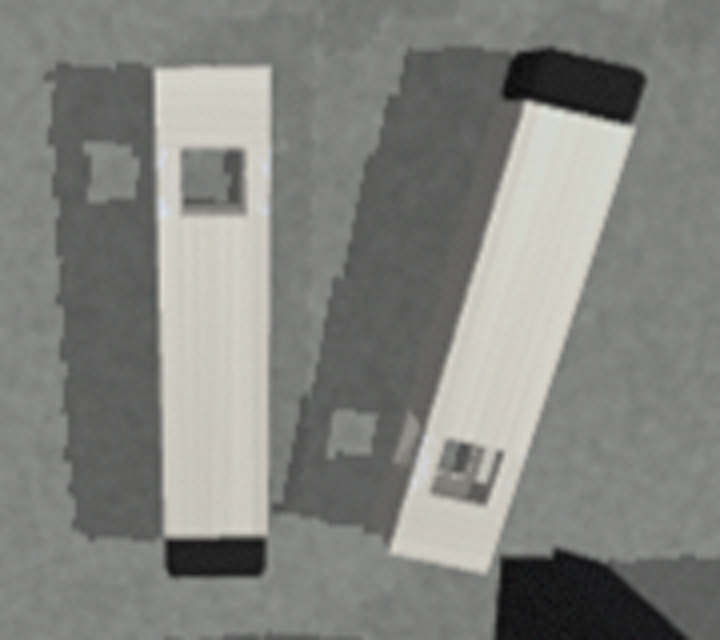

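```bash
python3 -m inch '2 30 3 -0.7; 5 70 6 -0.7; 5 110 6 -0.7; 5 140 6 -0.7; 5 160 6 -0.7; 5 175 6 -0.7; 5 182 6 -0.7; 5 187 6 -0.7; 5 187 6 -0.7; 5 187 6 -0.7' 0.3 30; python3 -m inch '0 0 0 0; 0 0 0 0; 0 0 0 0; 0 0 0 0; 0 0 0 0; 0 0 0 0; 0 0 0 0' -1 30
python3 - <<'E'
from h import *
s,p,M=pose(); print(p,yaw(M),s["opening"]*88,s["contact_force"])
E
```

```text
clock: 6.0
tool_pos: [0.4699, 0.3407, 0.0135]
eef_rot: [0.456, 0.541, -0.54, -0.456]
contact_force: [0.2, 0.4, 0.1]
opening: 0.649
clock: 6.7
tool_pos: [0.4695, 0.3403, 0.013]
eef_rot: [0.456, 0.54, -0.54, -0.456]
contact_force: [0.4, -0.6, 5.1]
opening: 0.351
[0.46953527 0.3403044  0.01301407] 99.61408038321593 30.872638039977765 [ 0.40512084 -0.55796713  5.13339898]
```

```bash
python3 -m inch '0 -10 0 0; 0 -30 0 0; 0 -60 0 0; 0 -90 0 0; 0 -120 0 0; 0 -120 0 0'; python3 -m inch '-40 0 -24 2; -80 0 -48 5; -120 0 -72 8; -160 0 -96 11; -200 0 -120 14; -240 0 -144 15.4; -280 0 -168 15.4; -320 0 -192 15.4; -357 0 -214 15.4; -357 0 -214 15.4';  python3 - <<'E'
from h import *
for i in range(4): W=r.snapshot("wrist")
save(W,"w4",None,1.5)
s,p,M=pose(); print(p,yaw(M),s["opening"]*88,s["contact_force"])
E
```

```text
clock: 7.3
tool_pos: [0.4711, 0.342, 0.1366]
eef_rot: [0.457, 0.543, -0.538, -0.456]
contact_force: [1.2, 0.2, -1.8]
opening: 0.348
clock: 8.3
tool_pos: [0.7427, 0.0139, 0.1307]
eef_rot: [0.529, 0.47, -0.473, -0.525]
contact_force: [-0.4, -0.4, -1.9]
opening: 0.348
[0.73858485 0.02614204 0.13162639] 84.33975843416998 30.376131353465098 [-0.90627261  0.29924472 -2.28095851]
```

View pics/w4.png

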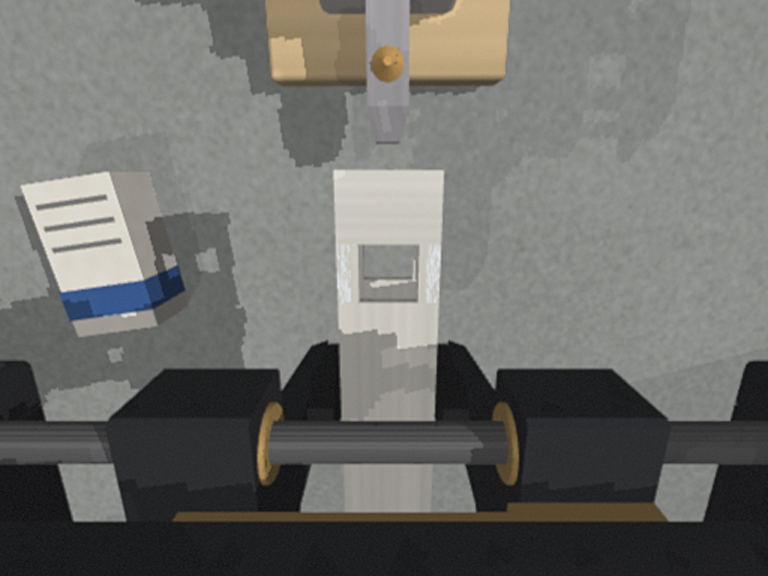

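```bash
python3 -m inch '0 25 0 0; 0 50 0 0; 0 70 0 0; 0 82 0 0; 0 89 0 0; 0 89 0 0; 0 89 0 0; 0 89 0 0';  python3 - <<'E'
from h import *
for i in range(2): W=r.snapshot("wrist")
save(W,"w5",(150,0,370,240),2.5); S=r.snapshot("side"); save(S,"s5",(190,140,390,270),4)
s,p,M=pose(); print(p,yaw(M),s["opening"]*88,s["contact_force"])
E
```

```text
clock: 9.3
tool_pos: [0.741, 0.0242, 0.045]
eef_rot: [0.525, 0.475, -0.473, -0.524]
contact_force: [0.4, -0.0, -1.0]
opening: 0.349
[0.74056833 0.02403916 0.0445665 ] 84.20706670099707 30.80214915872249 [-0.00234096  0.23255837 -1.27641753]
```

View pics/w5.png

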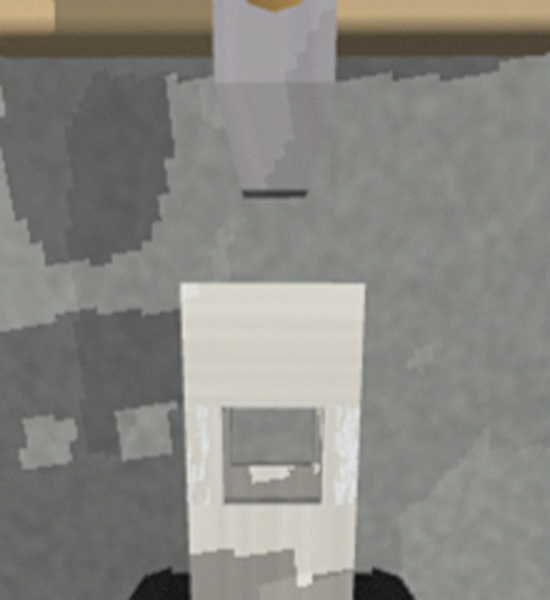

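View pics/s5.png

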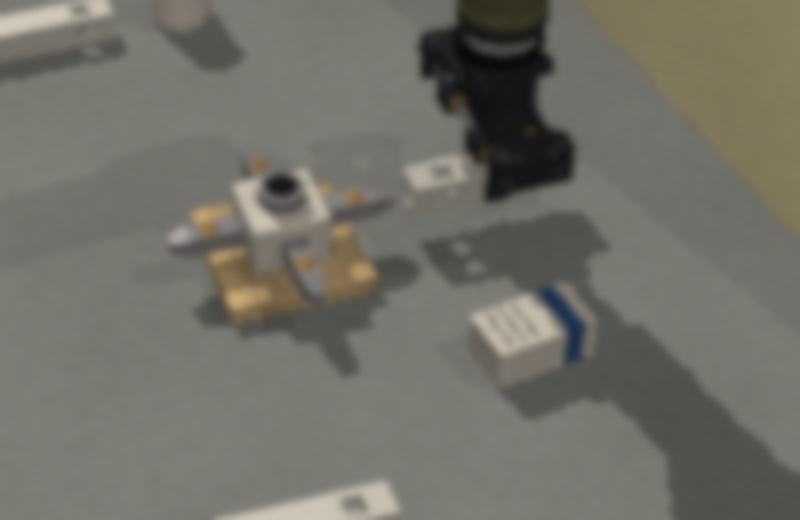

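```bash
python3 -m inch '0.6 2 4 0; 0.6 2 8 0; 0.6 2 12 0; 0.6 2 17 0; 0.6 2 22 0; 0.6 2 27 0; 0.6 2 32 0; 0.6 2 32 0; 0.6 2 32 0';  python3 - <<'E'
from h import *
W=r.snapshot("wrist")
save(W,"w6",(150,0,370,240),2.5)
s,p,M=pose(); print(p,yaw(M),s["opening"]*88,s["contact_force"])
E
```

```text
clock: 10.35
tool_pos: [0.7084, 0.0279, 0.0418]
eef_rot: [0.525, 0.474, -0.474, -0.525]
contact_force: [-0.1, 0.4, -1.4]
opening: 0.344
[0.70852598 0.02784287 0.04180839] 84.21338373463182 30.705074081932633 [-0.33224274  0.33825372 -0.91747128]
```

View pics/w6.png

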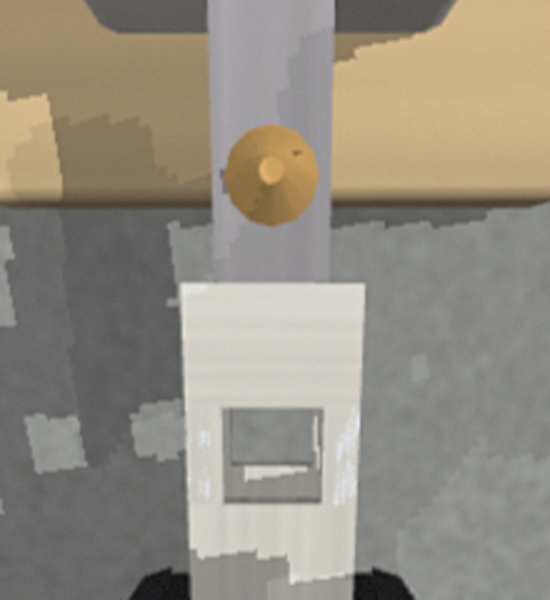

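```bash
python3 -m inch '0 -0.5 6 0; 0 -0.5 12 0; 0 -0.5 18 0; 0 -0.5 24 0; 0 -0.5 30 0; 0 -0.5 36 0; 0 -0.5 41 0; 0 -0.5 45 0; 0 -0.5 48 0; 0 -0.5 48 0';  python3 - <<'E'
from h import *
W=r.snapshot("wrist")
save(W,"w7",(150,0,370,240),2.5)
s,p,M=pose(); print(p,yaw(M),s["opening"]*88,s["contact_force"])
E
```

```text
clock: 11.4
tool_pos: [0.6615, 0.0326, 0.0423]
eef_rot: [0.525, 0.475, -0.473, -0.524]
contact_force: [3.0, -0.6, -2.2]
opening: 0.348
[0.66142823 0.03267372 0.04223325] 84.21273441075499 30.735160665458245 [ 3.03441786 -0.35617979 -1.52612685]
```

View pics/w7.png

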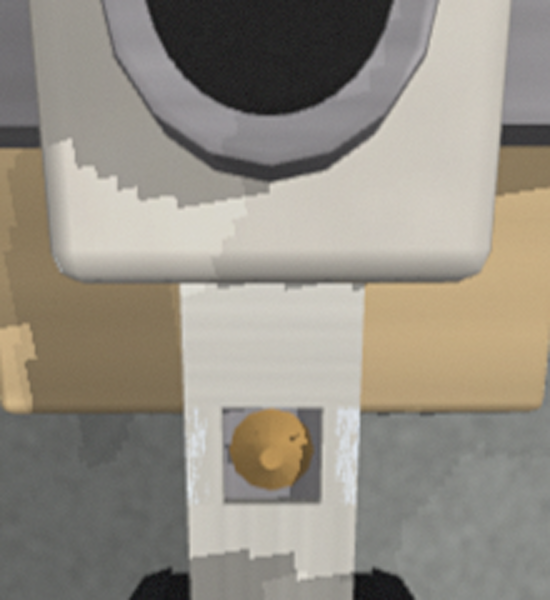

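```bash
python3 -m inch '0 0 1 0; 0 0 2 0; 0 0 2 0; 0 0 2 0';  python3 -m inch '0 0 -1 0; 0 0 -1 0; 0 0 -1 0; 0 0 -1 0' 0.2;python3 - <<'E'
from h import *
W=r.snapshot("wrist")
save(W,"w8",(150,0,370,240),2.5)
s,p,M=pose(); print(p,yaw(M),s["opening"]*88,s["contact_force"])
E
```

```text
clock: 11.85
tool_pos: [0.6614, 0.0327, 0.0426]
eef_rot: [0.526, 0.476, -0.472, -0.523]
contact_force: [7.0, -0.3, -3.5]
opening: 0.349
clock: 12.25
tool_pos: [0.6588, 0.0329, 0.042]
eef_rot: [-0.524, -0.474, 0.475, 0.525]
contact_force: [-0.1, 0.1, 0.2]
opening: 0.6
[0.65897693 0.03292367 0.04208011] 84.23028252428186 52.708512193897356 [ 0.53842354 -0.17064183  0.81249178]
```

View pics/w8.png

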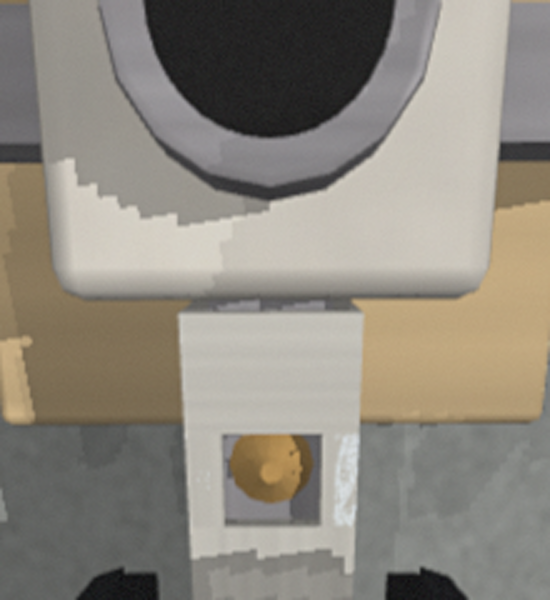

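```bash
python3 -m inch '0 0 -2 0; 0 0 -2 0; 0 0 -2 0; 0 0 -2 0; 0 0 -2 0' -1 15;  python3 -m inch '0 0 1 0; 0 0 2 0; 0 0 3 0; 0 0 4 0; 0 0 4 0'
python3 - <<'E'
from h import *
W=r.snapshot("wrist")
save(W,"w9",(150,0,370,240),2.5)
s,p,M=pose(); print(p,yaw(M),s["opening"]*88,s["contact_force"])
E
```

```text
clock: 12.8
tool_pos: [0.6616, 0.0327, 0.0422]
eef_rot: [-0.525, -0.474, 0.474, 0.525]
contact_force: [-0.2, 1.1, -0.3]
opening: 0.351
clock: 13.3
tool_pos: [0.6612, 0.0327, 0.0432]
eef_rot: [0.526, 0.476, -0.472, -0.523]
contact_force: [7.0, -1.0, -2.4]
opening: 0.35
[0.66120066 0.03276093 0.04320161] 84.19011221783893 31.127337990252517 [ 7.62223907 -0.48412634 -2.73542712]
```

View pics/w9.png

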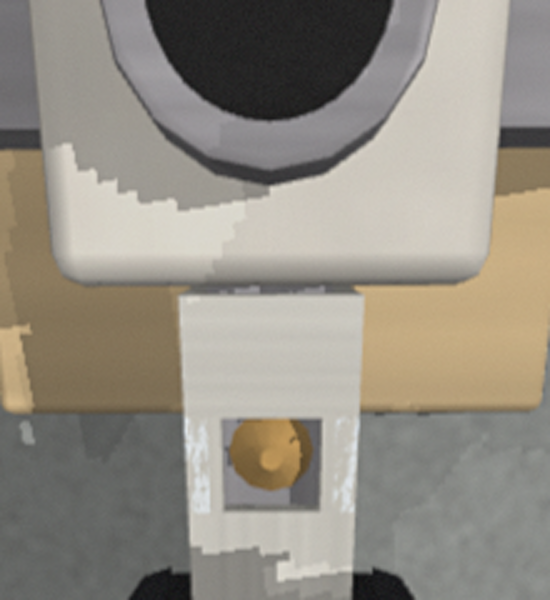

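```bash
python3 -m inch '0 0 -1.5 0; 0 0 -2.5 0; 0 0 -2.5 0';  python3 -m inch '0 0 0 0; 0 0 0 0; 0 0 0 0; 0 0 0 0' 0.2;python3 -m inch '0 -30 0 0; 0 -70 0 0; 0 -110 0 0; 0 -150 0 0; 0 -150 0 0' 1
python3 - <<'E'
from h import *
for i in range(3): W=r.snapshot("wrist")
save(W,"w10",None,1.5)
s,p,M=pose(); print(p,yaw(M),s["opening"]*88,s["contact_force"],s["q"])
E
```

```text
clock: 13.65
tool_pos: [0.6613, 0.0327, 0.0425]
eef_rot: [0.525, 0.475, -0.473, -0.524]
contact_force: [5.5, -0.9, -0.6]
opening: 0.352
clock: 14.05
tool_pos: [0.6592, 0.0329, 0.042]
eef_rot: [-0.524, -0.474, 0.475, 0.525]
contact_force: [-0.2, 0.5, 0.2]
opening: 0.601
clock: 14.55
tool_pos: [0.6633, 0.0336, 0.1983]
eef_rot: [0.527, 0.477, -0.471, -0.523]
contact_force: [0.3, 0.8, 1.0]
opening: 0.998
[0.65917666 0.03252736 0.1915105 ] 84.22420728665854 88.23104107516572 [ 0.70300393  0.21372732 -0.42261514] [ 0.05495536  0.81256908 -0.3359864   1.4973302   0.31415136  0.88693562
  1.08637263]
```

View pics/w10.png

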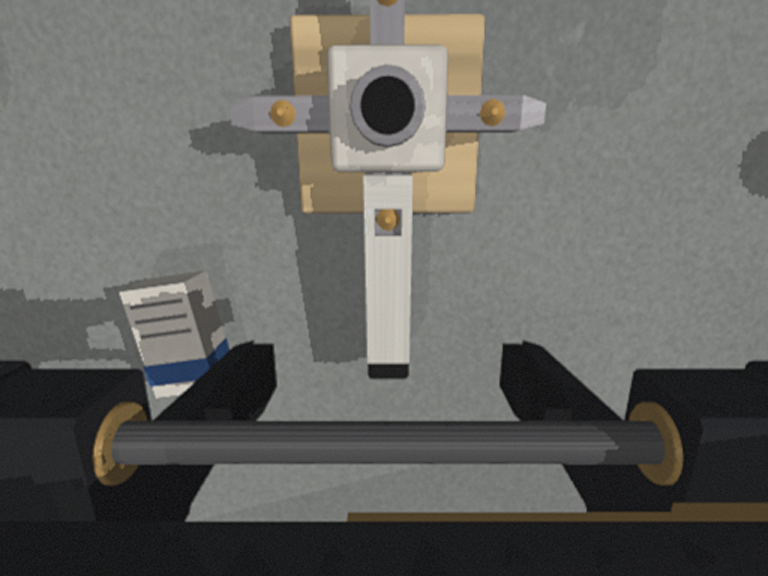

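```bash
python3 -m inch '40 -10 26 0; 80 -10 52 0; 120 -10 78 0; 160 -10 104 0; 200 -10 130 0; 240 -10 156 0; 280 -10 182 0; 320 -10 208 0; 365 -10 237 0; 365 -10 237 0'
python3 - <<'E'
from h import *
for i in range(5): W=r.snapshot("wrist")
save(W,"w11",None,1.5)
s,p,M=pose(); print(p,yaw(M),s["q"])
np.savez("w11.npz",**W)
for f in feet("wrist",W): print(*f)
E
```

```text
clock: 15.7
tool_pos: [0.4537, 0.4277, 0.2005]
eef_rot: [-0.519, -0.477, 0.478, 0.524]
contact_force: [-0.1, -0.1, 0.3]
opening: 1.001
[0.46215077 0.41709092 0.2010859 ] 84.05062514446459 [-0.65645996  0.74715809 -0.27659625  1.61387484  0.25913956  0.81964416
  0.42565926]
```

View pics/w11.png

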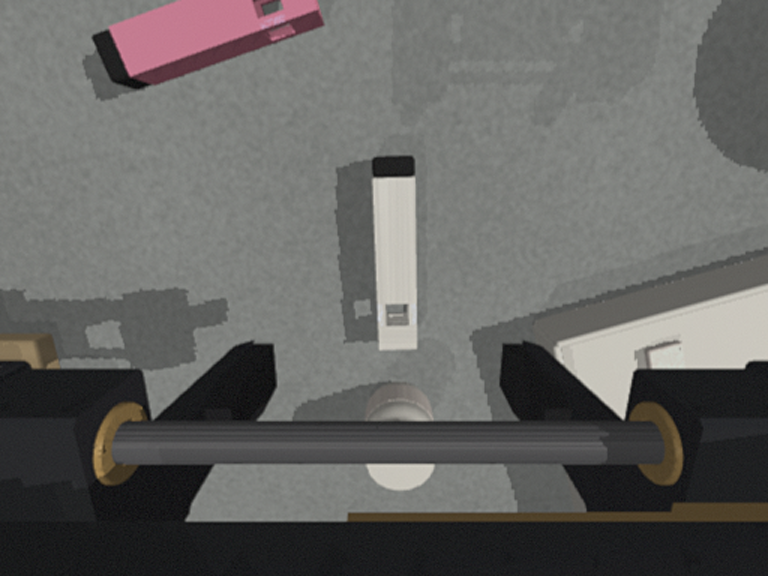

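```bash
cat >> h.py <<'E'
def corners(W,o1,o2,r1,r2,k=1.5):
    f=lambda q:px2w(W,(q[0]+.5)/k-.5,(q[1]+.5)/k-.5,.031)[:2]
    s,p,M=pose(); corr=M[:2,0]*.0016
    o=(f(o1)+f(o2))/2+corr; e=(f(r1)+f(r2))/2+corr; d=e-o; L=np.linalg.norm(d); d/=L
    w=np.linalg.norm(f(o1)-f(o2)); t=o+d*.075
    fy=np.degrees(np.arctan2(d[1],d[0]))
    print("L",L,"w",w,"mid",t,"yaw",fy,"tool",p,yaw(M))
    print("shift",np.round(shift([t[0],t[1],.013]),1))
    for n,a in (("z->open",fy+90),("z->rubber",fy-90)): print(n,"spin",round(-((a-yaw(M)+180)%360-180),2))
E
python3 - <<'E'
from h import *
W=r.snapshot("wrist")
corners(W,(379,350),(417,350),(373,157),(414,157))
E
```

```text
L 0.15053018055604828 w 0.03115315074950434 mid [0.4556631  0.42434547] yaw 175.65658759260202 tool [0.46234606 0.41748793 0.20172576] 84.02731755329525
shift [  6.5 188.7   7.4]
z->open spin 178.37
z->rubber spin -1.63
```

```bash
python3 -m inch '3 30 4 -1.6; 6.5 70 7 -1.6; 6.5 110 7.4 -1.6; 6.5 140 7.4 -1.6; 6.5 160 7.4 -1.6; 6.5 175 7.4 -1.6; 6.5 183 7.4 -1.6; 6.5 189 7.4 -1.6; 6.5 189 7.4 -1.6; 6.5 189 7.4 -1.6' 0.4 30
python3 - <<'E'
from h import *
s,p,M=pose(); print(p,yaw(M),s["opening"]*88,s["contact_force"]); print(shift([.4557,.4243,.013]))
E
python3 -m inch '0 0 0 0; 0 0 0 0; 0 0 0 0; 0 0 0 0; 0 0 0 0; 0 0 0 0; 0 0 0 0' -1 30
python3 - <<'E'
from h import *
s,p,M=pose(); print(p,yaw(M),s["opening"]*88,s["contact_force"])
E
```

```text
clock: 17.05
tool_pos: [0.4548, 0.4274, 0.014]
eef_rot: [-0.518, -0.482, 0.481, 0.518]
contact_force: [0.4, 0.2, 0.7]
opening: 0.703
[0.45481502 0.42740957 0.01404375] 85.80560095890318 61.852158462249584 [0.35353402 0.1957421  0.69584577]
[-3.03776542  1.04112718 -1.10909273]
clock: 17.75
tool_pos: [0.4544, 0.4265, 0.0134]
eef_rot: [0.518, 0.481, -0.482, -0.518]
contact_force: [-0.1, -2.3, 3.9]
opening: 0.35
[0.45435835 0.42652216 0.0134095 ] 85.80922410900646 30.784782846543052 [-0.06577387 -2.32439604  3.89979069]
```

```bash
python3 -m inch '0 -10 0 0; 0 -30 0 0; 0 -60 0 0; 0 -90 0 0; 0 -120 0 0; 0 -120 0 0'; python3 -m inch '-20 0 -14 8; -40 0 -28 16; -60 0 -42 24; -80 0 -56 32; -100 0 -70 40; -120 0 -84 48; -140 0 -98 56; -160 0 -112 64; -184 0 -131 72; -184 0 -131 80'; python3 -m inch '0 0 0 6; 0 0 0 11.5; 0 0 0 11.5; 0 0 0 11.5;0 0 0 11.5'
python3 - <<'E'
from h import *
for i in range(4): W=r.snapshot("wrist")
save(W,"w12",None,1.5); T=r.snapshot("top"); save(T,"t12",(150,100,330,240),4)
s,p,M=pose(); print(p,yaw(M),s["opening"]*88,s["contact_force"],s["q"])
E
```

```text
clock: 18.35
tool_pos: [0.456, 0.4298, 0.1377]
eef_rot: [-0.517, -0.485, 0.478, 0.518]
contact_force: [0.5, 0.7, -1.5]
opening: 0.352
clock: 19.35
tool_pos: [0.5743, 0.2279, 0.1325]
eef_rot: [0.708, 0.032, -0.031, -0.705]
contact_force: [0.5, -0.3, -2.1]
opening: 0.35
clock: 19.85
tool_pos: [0.5712, 0.234, 0.1328]
eef_rot: [0.706, -0.035, 0.034, -0.706]
contact_force: [-0.3, 0.5, -1.2]
opening: 0.347
[0.57154721 0.23390495 0.13321487] -5.66091480260106 30.68348574343661 [-0.037773    0.35134981 -1.5956766 ] [-0.53561354  0.82915399  0.13124635  1.69415643 -0.16499329  0.62898232
 -0.41165295]
```

View pics/w12.png

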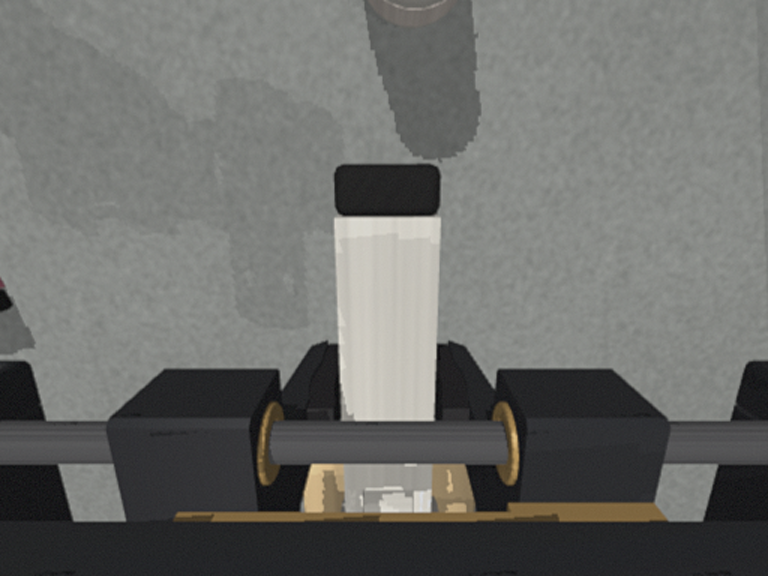

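View pics/t12.png

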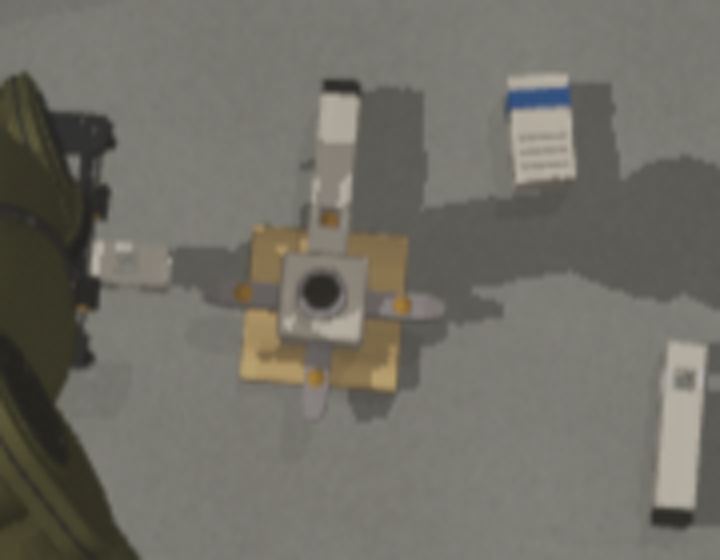

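```bash
python3 -m inch '0 25 0 0; 0 50 0 0; 0 70 0 0; 0 82 0 0; 0 90 0 0; 0 90 0 0; 0 90 0 0; 0 90 0 0';  python3 - <<'E'
from h import *
S=r.snapshot("side"); save(S,"s13",(190,130,350,250),5)
T=r.snapshot("top"); save(T,"t13",(150,130,290,230),5)
s,p,M=pose(); print(p,yaw(M),s["opening"]*88,s["contact_force"])
E
```

```text
clock: 20.9
tool_pos: [0.5723, 0.2342, 0.0442]
eef_rot: [-0.706, 0.034, -0.036, 0.707]
contact_force: [0.1, -0.8, -1.7]
opening: 0.348
[0.57210575 0.23417654 0.04409196] -5.681336770956468 30.753142367083594 [ 0.34876715  0.03018434 -2.24957273]
```

View pics/s13.png

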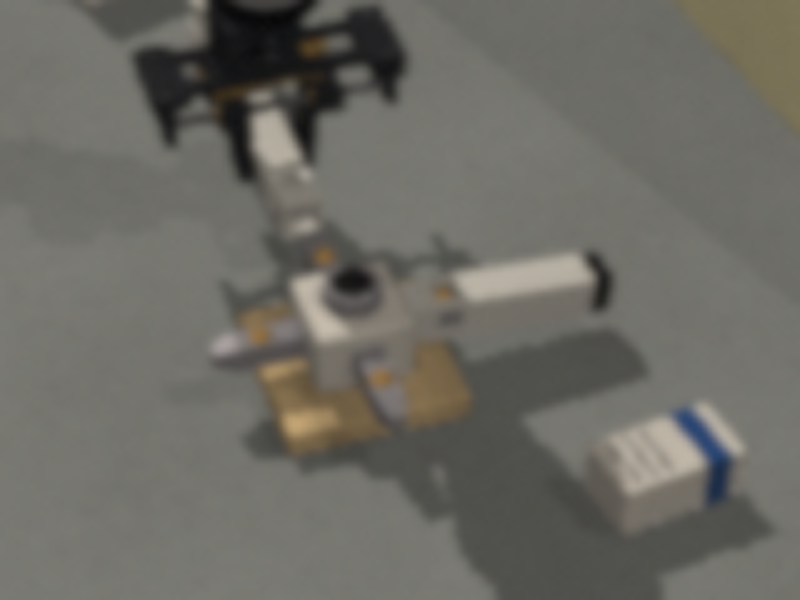

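View pics/t13.png

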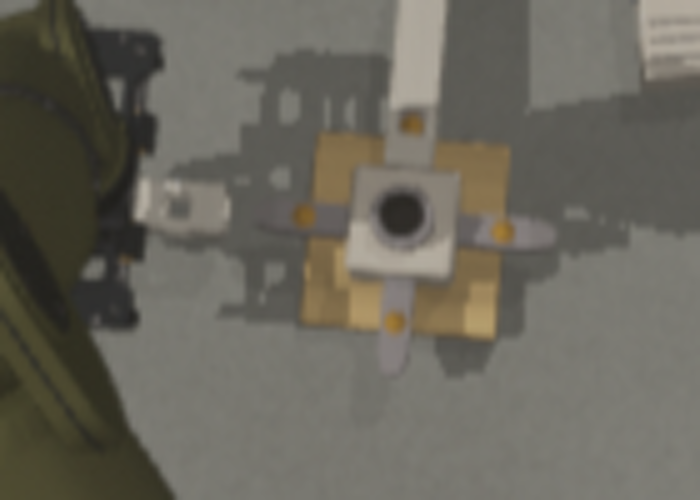

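```bash
python3 -m inch '0 1.5 -4 0; 0 1.5 -8 0; 0 1.5 -12 0; 0 1.5 -16 0; 0 1.5 -20 0; 0 1.5 -24 0; 0 1.5 -28 0; 0 1.5 -32 0; 0 1.5 -32 0';  python3 - <<'E'
from h import *
T=r.snapshot("top"); save(T,"t14",(150,130,290,230),5)
s,p,M=pose(); print(p,yaw(M),s["opening"]*88,s["contact_force"],s["moment"])
E
```

```text
clock: 21.9
tool_pos: [0.5683, 0.2011, 0.0417]
eef_rot: [0.706, -0.035, 0.035, -0.706]
contact_force: [-0.2, 0.3, -1.1]
opening: 0.351
[0.56840049 0.20164187 0.04174297] -5.7188023157577215 31.00300468622197 [ 0.36311627  0.17038476 -1.798137  ] [-0.08009141  0.04066393  0.0135743 ]
```

View pics/t14.png

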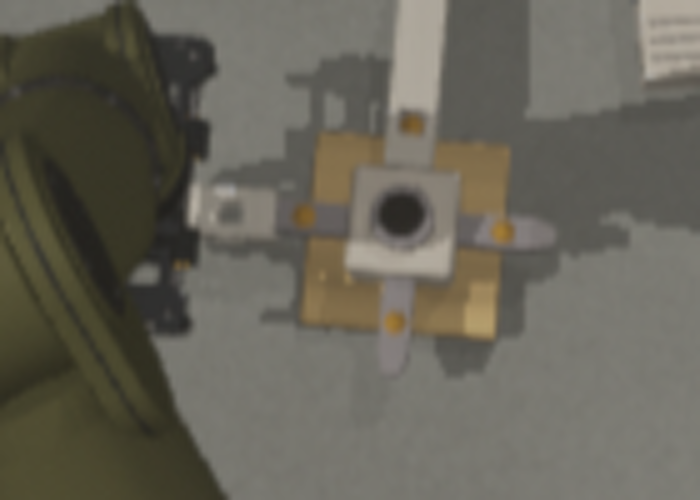

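```bash
python3 -m inch '0 -1 -6 0; 0 -1 -12 0; 0 -1 -18 0; 0 -1 -24 0; 0 -1 -30 0; 0 -1 -36 0; 0 -1 -41 0; 0 -1 -45 0; 0 -1 -48 0; 0 -1 -48 0';  python3 - <<'E'
from h import *
T=r.snapshot("top"); save(T,"t15",(150,130,290,230),5)
s,p,M=pose(); print(p,yaw(M),s["opening"]*88,s["contact_force"],s["moment"])
d=p[:2]-[.5526,.0442]; print(d@[.1002,.995],d@[.995,-.1002])
E
```

```text
clock: 22.95
tool_pos: [0.5632, 0.1537, 0.0424]
eef_rot: [0.706, -0.036, 0.035, -0.706]
contact_force: [-0.5, -0.5, -2.3]
opening: 0.348
[0.56327974 0.15425836 0.0423895 ] -5.692330032251419 30.667249989802254 [ 0.25351116  0.35552385 -1.82957442] [-0.05111052  0.12135785  0.00114908]
0.11057818138241077 -0.0004015086807565623
```

View pics/t15.png

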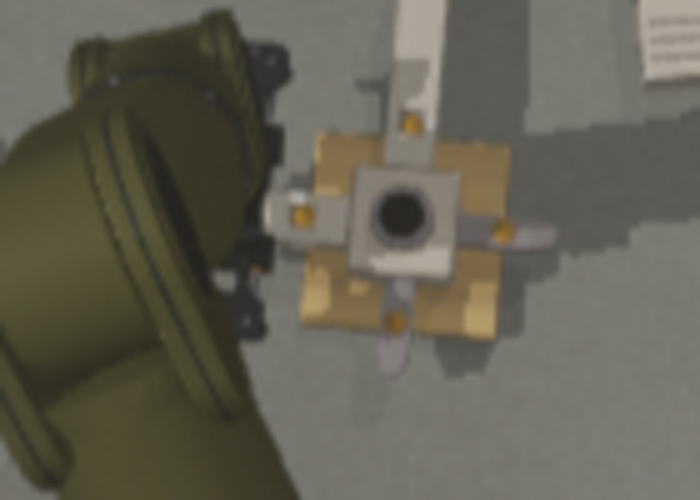

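Button shows in the hole at (303,215). Press to the stop, relax, release.

```bash
python3 -m inch '0 0 -1 0; 0 0 -2 0; 0 0 -3 0; 0 0 -3 0';  python3 -m inch '0 0 1 0; 0 0 2 0; 0 0 2 0'
python3 - <<'E'
from h import *
s,p,M=pose(); d=p[:2]-[.5526,.0442]; print(d@[.1002,.995],d@[.995,-.1002],s["contact_force"])
E
python3 -m inch '0 0 0 0; 0 0 0 0; 0 0 0 0; 0 0 0 0' 0.2; python3 -m inch '0 -30 0 0; 0 -70 0 0; 0 -110 0 0; 0 -150 0 0; 0 -150 0 0' 1
python3 - <<'E'
from h import *
for i in range(3): W=r.snapshot("wrist")
save(W,"w16",None,1.5); T=r.snapshot("top"); save(T,"t16",(150,100,350,250),4)
s,p,M=pose(); print(p,yaw(M),s["opening"]*88,s["contact_force"],s["q"])
E
```

```text
clock: 23.4
tool_pos: [0.5633, 0.1529, 0.0427]
eef_rot: [-0.706, 0.035, -0.035, 0.707]
contact_force: [0.1, 4.5, -1.1]
opening: 0.349
clock: 23.7
tool_pos: [0.5635, 0.153, 0.0427]
eef_rot: [0.706, -0.035, 0.035, -0.706]
contact_force: [-0.7, 0.5, -1.4]
opening: 0.346
0.10933203381501941 -5.8494479144735254e-05 [-0.69582793  0.5091937  -1.38064459]
clock: 24.1
tool_pos: [0.5637, 0.1531, 0.0428]
eef_rot: [0.706, -0.035, 0.035, -0.706]
contact_force: [-0.0, -0.0, -0.4]
opening: 0.597
clock: 24.6
tool_pos: [0.567, 0.1539, 0.1981]
eef_rot: [-0.705, 0.032, -0.039, 0.707]
contact_force: [0.9, -0.3, 0.1]
opening: 0.997
[0.56253745 0.15312751 0.19159952] -5.676967674773556 88.0395272415784 [ 0.69437093 -0.45177816 -0.45170127] [-0.41556025  0.70758941  0.12217615  1.75887855 -0.12576826  0.68512419
 -0.32381494]
```

View pics/w16.png

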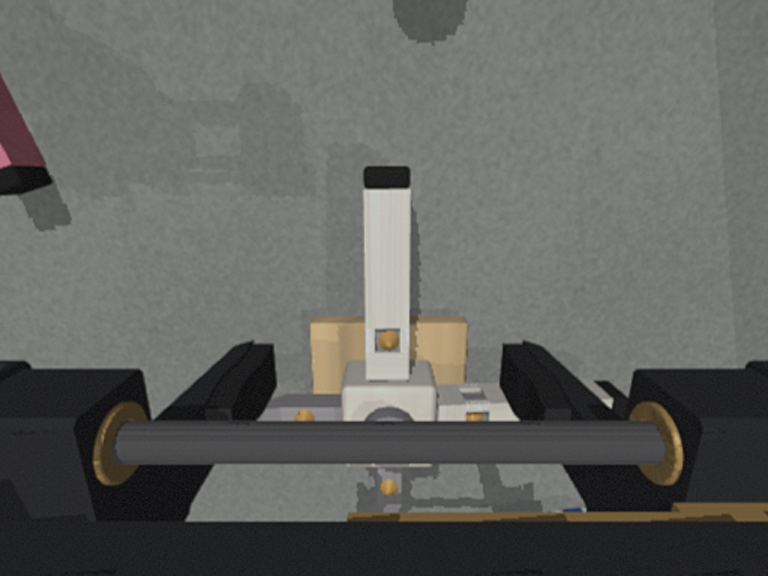

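View pics/t16.png

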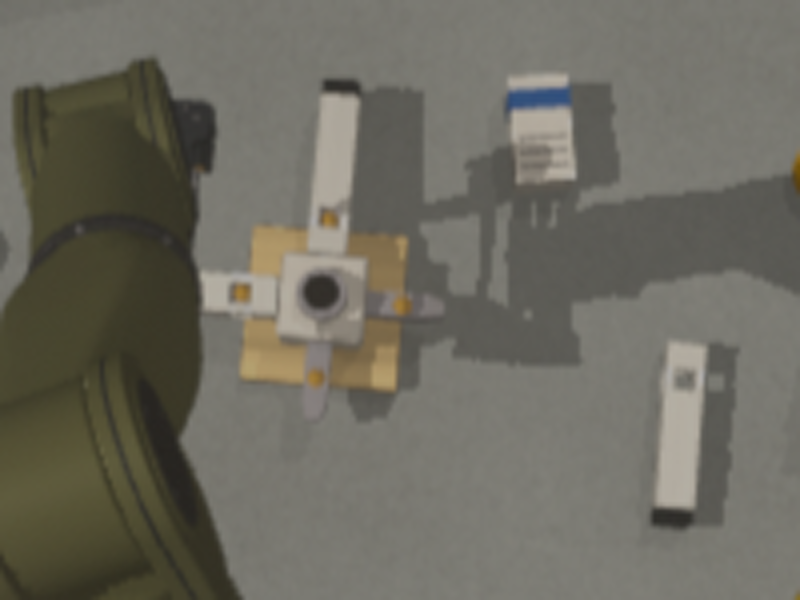

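```bash
python3 -m inch '-8 -5 -42 8; -16 -8 -84 16; -24 -8 -126 24; -32 -8 -168 32; -40 -8 -210 40; -48 -8 -252 48; -56 -8 -294 56; -64 -8 -336 64; -73 -8 -378 72; -73 -8 -402 80'; python3 -m inch '0 0 0 5; 0 0 0 9; 0 0 0 9; 0 0 0 9'
python3 - <<'E'
from h import *
for i in range(4): W=r.snapshot("wrist")
save(W,"w17",None,1.5)
s,p,M=pose(); print(p,yaw(M),s["opening"]*88,s["q"])
E
```

```text
clock: 25.8
tool_pos: [0.4479, -0.2429, 0.1996]
eef_rot: [0.517, -0.484, 0.483, -0.515]
contact_force: [0.9, -0.2, 0.3]
opening: 1.004
clock: 26.2
tool_pos: [0.4505, -0.239, 0.1997]
eef_rot: [-0.48, 0.52, -0.519, 0.479]
contact_force: [-0.3, -0.3, 1.0]
opening: 1.003
[ 0.45099652 -0.23921189  0.20046314] -94.62138279393052 87.87113862528814 [ 0.11255205  0.66104584  0.47233829  1.97644967 -0.50126367  0.62057992
 -0.73607861]
```

View pics/w17.png

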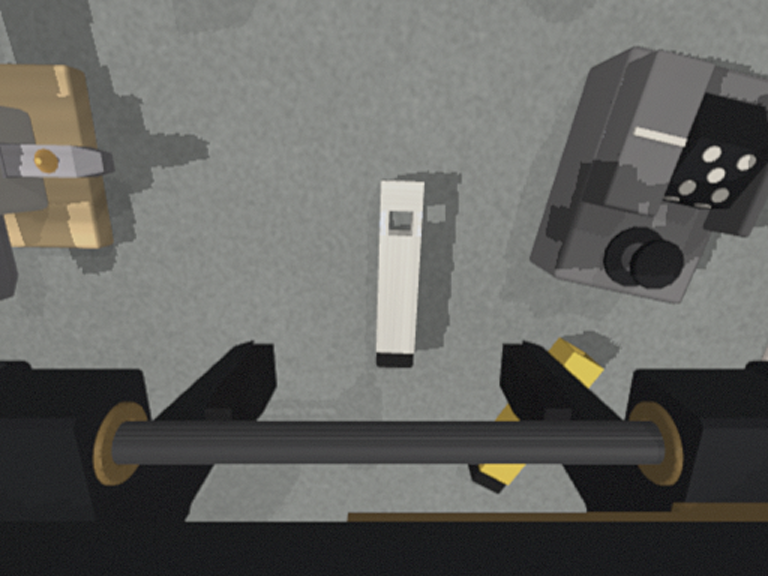

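Run:
```python
from h import *
W=r.snapshot("wrist")
corners(W,(380,182),(424,182),(377,366),(412,366))
for n,z in (("key_top",.089),("counter_window",.092)):
  for o in r.tip_of("wrist",n): print(n,o["p"],o["centre"],px2w(W,o["centre"][1],o["centre"][0],z))
```

```text
L 0.14721851048262347 w 0.03192056897122033 mid [ 0.43858763 -0.24881966] yaw 173.52880526654818 tool [ 0.45101838 -0.23929133  0.20057166] -94.6367280610623
shift [ 10.5 187.6 -11.6]
z->open spin 1.83
z->rubber spin -178.17
key_top 0.8 [175.8, 440.0] [ 0.45285073 -0.41071181  0.089     ]
counter_window 0.72 [102.9, 484.0] [ 0.51527518 -0.43944544  0.092     ]
```

```bash
python3 -m inch '5 30 -6 1.8; 10 70 -11 1.8; 10 110 -11.5 1.8; 10 140 -11.5 1.8; 10 160 -11.5 1.8; 10 175 -11.5 1.8; 10 183 -11.5 1.8; 10 188 -11.5 1.8; 10 188 -11.5 1.8; 10 188 -11.5 1.8' 0.5 30
python3 - <<'E'
from h import *
s,p,M=pose(); print(p,yaw(M),s["opening"]*88,s["contact_force"]); print(shift([.4386,-.2488,.013]))
E
python3 -m inch '0 0 0 0; 0 0 0 0; 0 0 0 0; 0 0 0 0; 0 0 0 0; 0 0 0 0; 0 0 0 0' -1 30
python3 - <<'E'
from h import *
s,p,M=pose(); print(p,yaw(M),s["opening"]*88,s["contact_force"])
E
```

```text
clock: 27.55
tool_pos: [0.4391, -0.2487, 0.0132]
eef_rot: [0.471, -0.527, 0.528, -0.471]
contact_force: [-0.9, 0.4, -1.0]
opening: 0.751
[ 0.43914264 -0.24867326  0.01323727] -96.47228880183566 66.0779589727375 [-0.9174062   0.39964019 -0.99885381]
[ 0.18700192  0.23690104 -0.52510267]
clock: 28.25
tool_pos: [0.4389, -0.2481, 0.0128]
eef_rot: [-0.471, 0.528, -0.527, 0.471]
contact_force: [0.5, 0.8, 2.7]
opening: 0.351
[ 0.43885763 -0.24806325  0.01280101] -96.46687960869164 30.91692112800789 [0.51571615 0.81030349 2.68613512]
```

```bash
python3 -m inch '0 -10 0 0; 0 -30 0 0; 0 -60 0 0; 0 -90 0 0; 0 -120 0 0; 0 -120 0 0'; python3 -m inch '-11 0 8 -8; -22 0 16 -16; -33 0 24 -24; -44 0 32 -32; -55 0 40 -40; -66 0 48 -48; -77 0 56 -56; -88 0 64 -64; -100 0 74 -72; -113 0 82 -80'; python3 -m inch '0 0 0 -6; 0 0 0 -10.7; 0 0 0 -10.7; 0 0 0 -10.7;0 0 0 -10.7'
python3 - <<'E'
from h import *
for i in range(4): W=r.snapshot("wrist")
save(W,"w18",None,1.5)
s,p,M=pose(); print(p,yaw(M),s["opening"]*88,s["contact_force"],s["q"])
d=p[:2]-[.5526,.0442]; print(-d@[.1002,.995],d@[.995,-.1002])
E
```

```text
clock: 28.85
tool_pos: [0.4402, -0.25, 0.136]
eef_rot: [0.47, -0.525, 0.53, -0.471]
contact_force: [0.9, -0.7, -1.7]
opening: 0.349
clock: 29.85
tool_pos: [0.5329, -0.1451, 0.1317]
eef_rot: [-0.7, 0.1, -0.099, 0.7]
contact_force: [0.4, 0.2, -1.7]
opening: 0.349
clock: 30.35
tool_pos: [0.5327, -0.1455, 0.1323]
eef_rot: [-0.706, 0.037, -0.036, 0.706]
contact_force: [-0.4, 0.1, -0.9]
opening: 0.351
[ 0.53298112 -0.14544957  0.13263461] -5.810443319988372 30.838660244457884 [-0.62072884 -1.12314318 -2.51920842] [ 0.16207911  0.76183062  0.03516168  1.89243527 -0.05172126  0.48827058
  0.13180313]
0.19066713138773106 -0.0005179003402209434
```

View pics/w18.png

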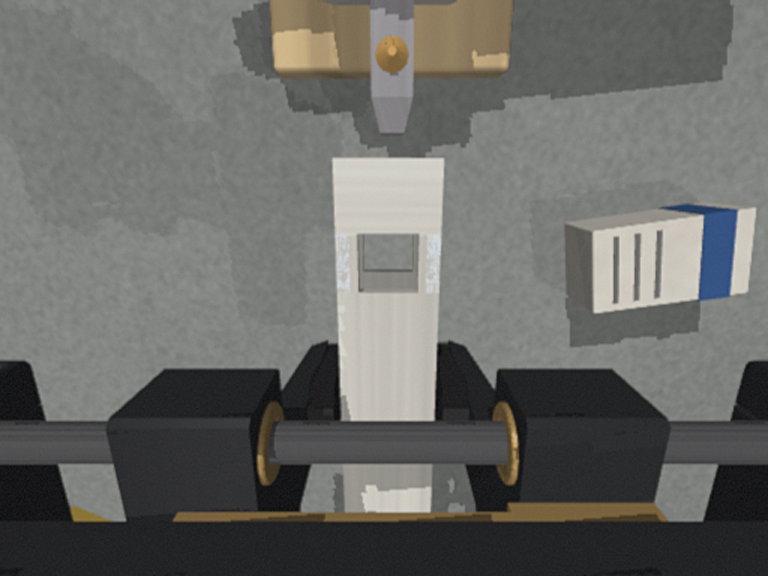

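```bash
python3 -m inch '1 25 0 0; 2 50 0 0; 2 70 0 0; 2 82 0 0; 2 91 0 0; 2 91 0 0; 2 91 0 0; 2 91 0 0';  python3 - <<'E'
from h import *
for i in range(2): W=r.snapshot("wrist")
save(W,"w19",(150,0,370,240),2.5)
s,p,M=pose(); print(p,yaw(M),s["opening"]*88,s["contact_force"])
d=p[:2]-[.5526,.0442]; print(-d@[.1002,.995],d@[.995,-.1002])
E
```

```text
clock: 31.35
tool_pos: [0.5356, -0.1458, 0.0425]
eef_rot: [0.706, -0.035, 0.036, -0.706]
contact_force: [0.4, -0.4, -1.5]
opening: 0.35
[ 0.53550787 -0.14579788  0.0424698 ] -5.786438320832926 30.25604983292428 [-0.69561338 -0.64212135 -1.97583392]
0.1907605198044682 0.0020311145188494847
```

View pics/w19.png

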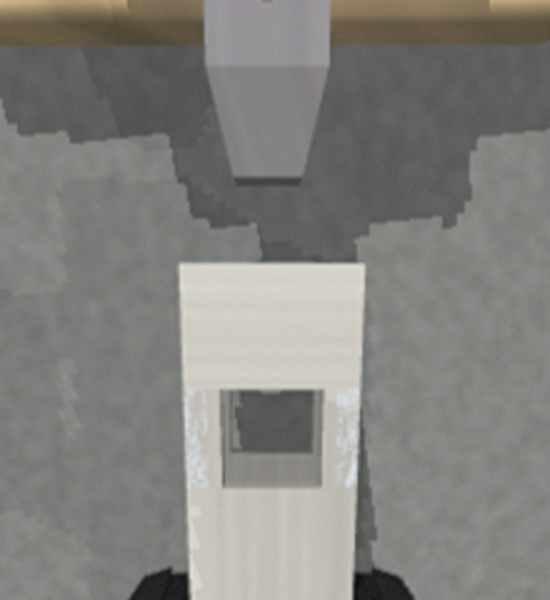

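```bash
python3 -m inch '-0.8 0 4 0; -0.8 0 8 0; -0.8 0 12 0; -0.8 0 16 0; -0.8 0 20 0; -0.8 0 24 0; -0.8 0 28 0; -0.8 0 32 0; -0.8 0 32 0';  python3 - <<'E'
from h import *
W=r.snapshot("wrist"); save(W,"w20",(150,0,370,240),2.5)
s,p,M=pose(); print(p,yaw(M),s["opening"]*88,s["contact_force"])
d=p[:2]-[.5526,.0442]; print(-d@[.1002,.995],d@[.995,-.1002])
E
```

```text
clock: 32.35
tool_pos: [0.5376, -0.1127, 0.0416]
eef_rot: [-0.706, 0.035, -0.035, 0.706]
contact_force: [-0.4, 0.3, -2.6]
opening: 0.348
[ 0.5375062  -0.11331226  0.04168123] -5.744104214915352 30.542391851875436 [-0.96008992 -0.16167615 -2.2791809 ]
0.15823709497645994 0.0007643930025797128
```

View pics/w20.png

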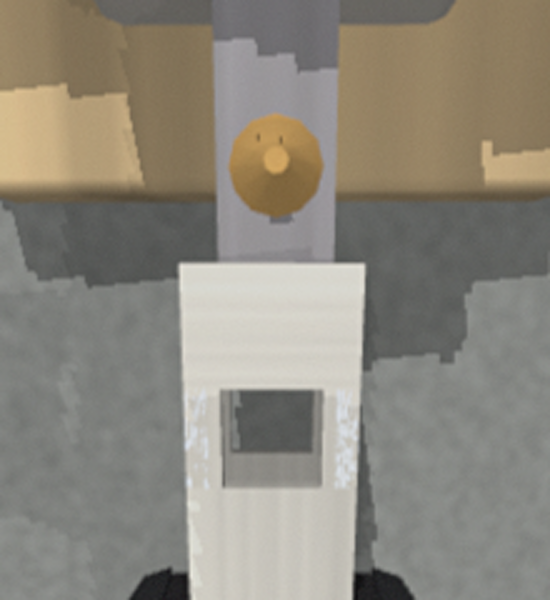

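```bash
python3 -m inch '0 -0.7 6 0; 0 -0.7 12 0; 0 -0.7 18 0; 0 -0.7 24 0; 0 -0.7 30 0; 0 -0.7 35 0; 0 -0.7 39 0; 0 -0.7 42 0; 0 -0.7 45 0; 0 -0.7 45 0';  python3 - <<'E'
from h import *
W=r.snapshot("wrist"); save(W,"w21",(150,0,370,240),2.5)
s,p,M=pose(); print(p,yaw(M),s["opening"]*88,s["contact_force"])
d=p[:2]-[.5526,.0442]; print(-d@[.1002,.995],d@[.995,-.1002])
E
```

```text
clock: 33.4
tool_pos: [0.5417, -0.0684, 0.0421]
eef_rot: [-0.706, 0.036, -0.035, 0.706]
contact_force: [0.6, 0.7, -1.7]
opening: 0.35
[ 0.54171803 -0.06888986  0.04213687] -5.7695685987708565 30.437060167703926 [ 0.08966416  0.49823077 -2.22640744]
0.11361478175195884 0.0005040401689490395
```

View pics/w21.png

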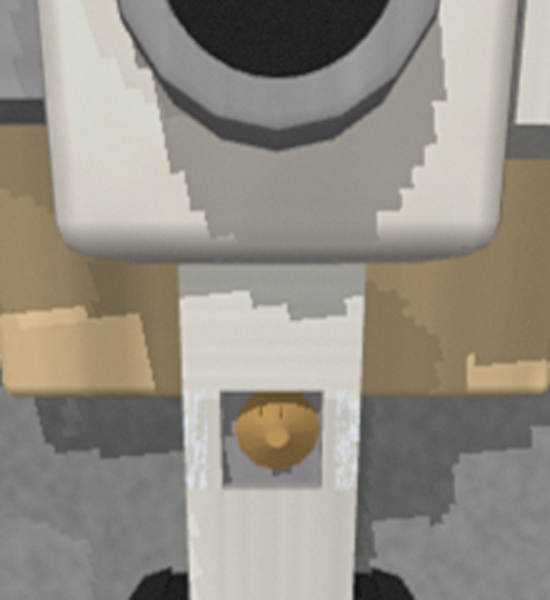

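Button is out; press to the stop, relax, release.

```bash
python3 -m inch '0 0 1 0; 0 0 2 0; 0 0 3 0; 0 0 4 0; 0 0 4 0';  python3 -m inch '0 0 -1 0; 0 0 -2 0; 0 0 -2 0'
python3 - <<'E'
from h import *
s,p,M=pose(); d=p[:2]-[.5526,.0442]; print(-d@[.1002,.995],d@[.995,-.1002],s["contact_force"])
E
python3 -m inch '0 0 0 0; 0 0 0 0; 0 0 0 0; 0 0 0 0' 0.2; python3 -m inch '0 -30 0 0; 0 -70 0 0; 0 -110 0 0; 0 -150 0 0; 0 -150 0 0' 1
python3 - <<'E'
from h import *
for i in range(3): W=r.snapshot("wrist")
save(W,"w22",None,1.5); T=r.snapshot("top"); save(T,"t22",None,1.5)
s,p,M=pose(); print(p,yaw(M),s["opening"]*88,s["contact_force"],s["q"])
E
```

```text
clock: 33.95
tool_pos: [0.542, -0.0675, 0.0425]
eef_rot: [0.707, -0.036, 0.036, -0.705]
contact_force: [-0.9, -5.3, -1.2]
opening: 0.348
clock: 34.25
tool_pos: [0.5421, -0.0675, 0.0424]
eef_rot: [0.706, -0.036, 0.036, -0.706]
contact_force: [-1.3, -3.1, -2.3]
opening: 0.349
0.11223596141493468 0.0007119307973571156 [-1.31859319 -3.07559504 -2.33294246]
clock: 34.65
tool_pos: [0.5424, -0.0663, 0.0425]
eef_rot: [-0.706, 0.035, -0.036, 0.707]
contact_force: [-0.3, 0.3, 0.1]
opening: 0.598
clock: 35.15
tool_pos: [0.5454, -0.0672, 0.1973]
eef_rot: [-0.706, 0.032, -0.039, 0.706]
contact_force: [-0.3, 0.3, 0.7]
opening: 0.998
[ 0.54132743 -0.06662349  0.19140476] -5.757371001931552 88.05935568818626 [-0.45909904 -0.55923389 -0.29911732] [-0.01214587  0.66399446  0.08326793  1.87066369 -0.0898691   0.61268579
  0.02670228]
```

View pics/w22.png

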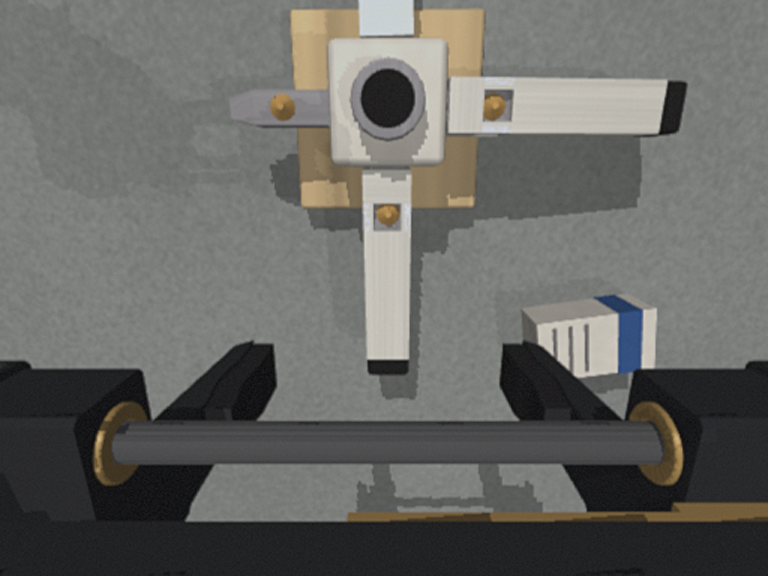

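View pics/t22.png

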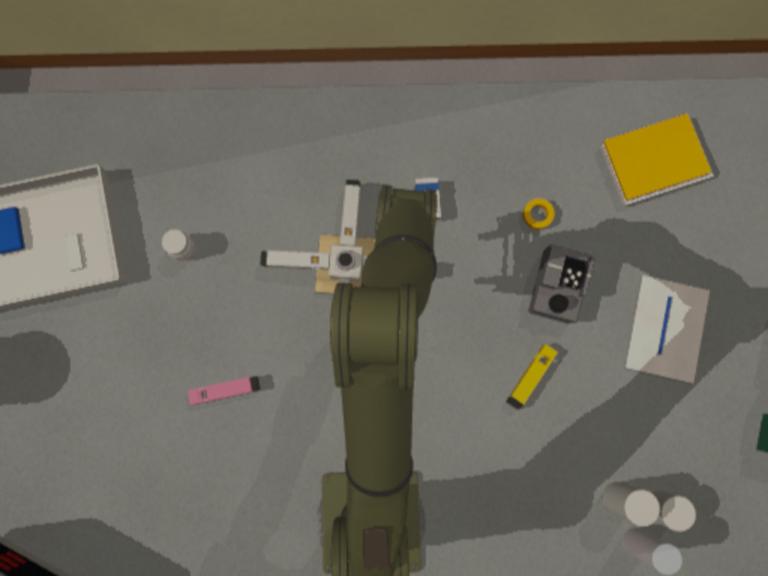

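```bash
python3 -m inch '-6 -8 -40 8; -12 -8 -80 16; -18 -8 -120 24; -24 -8 -160 32; -30 -8 -200 40; -36 -8 -240 48; -42 -8 -280 56; -48 -8 -320 64; -53.5 -8 -353 72; -53.5 -8 -353 80' -1; python3 -m inch '0 0 0 8; 0 0 0 16; 0 0 0 24; 0 0 0 29; 0 0 0 29; 0 0 0 29'
python3 - <<'E'
from h import *
for i in range(4): W=r.snapshot("wrist")
save(W,"w23",None,1.5)
s,p,M=pose(); print(p,yaw(M),s["opening"]*88,s["q"])
for n,z in (("key_top",.089),("counter_window",.092)):
  for o in r.tip_of("wrist",n): print(n,o["p"],np.array(o["centre"])*1.5,px2w(W,o["centre"][1],o["centre"][0],z)+M[:,0]*.0016)
E
```

```text
clock: 36.35
tool_pos: [0.4492, -0.4185, 0.199]
eef_rot: [0.517, -0.485, 0.485, -0.513]
contact_force: [0.3, 0.7, 0.4]
opening: 0.115
clock: 36.95
tool_pos: [0.4529, -0.4123, 0.199]
eef_rot: [-0.382, 0.596, -0.594, 0.381]
contact_force: [-0.9, 0.6, -0.1]
opening: 0.003
[ 0.45324413 -0.41273497  0.20012336] -114.73622763350718 0.07816113896875442 [ 0.35587445  0.80207597  0.57846831  1.67337772 -0.5577692   0.83731307
 -0.82465957]
key_top 0.67 [221.25 392.55] [ 0.48911873 -0.43592457  0.08899941]
key_top 0.63 [293.55 381.75] [ 0.45047925 -0.41075796  0.08899941]
counter_window 0.8 [179.4  383.85] [ 0.51349807 -0.44146591  0.09199941]
```

View pics/w23.png

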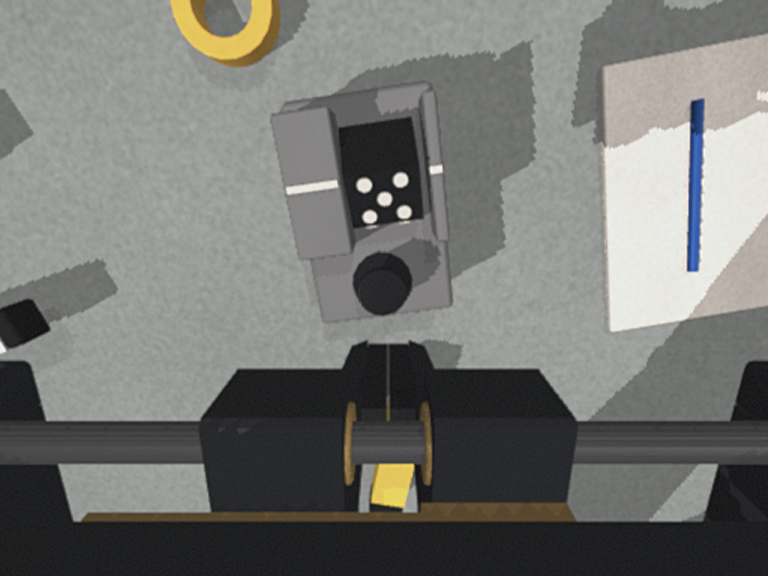

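```bash
python3 -m inch '0 25 0 0; 0 50 0 0; 0 75 0 0; 0 90 0 0; 0 95 0 0; 0 95 0 0; 0 95 0 0';python3 - <<'E'
from h import *
W=r.snapshot("wrist"); save(W,"w24",None,1.5)
s,p,M=pose(); print(p,yaw(M),s["contact_force"])
E
```

```text
clock: 37.95
tool_pos: [0.4538, -0.4136, 0.1064]
eef_rot: [0.381, -0.595, 0.596, -0.381]
contact_force: [-0.4, -0.3, -0.1]
opening: 0.005
[ 0.45385389 -0.41354499  0.10653947] -114.78445477974897 [ 0.69668856 -0.61668675  0.4167241 ]
```

View pics/w24.png

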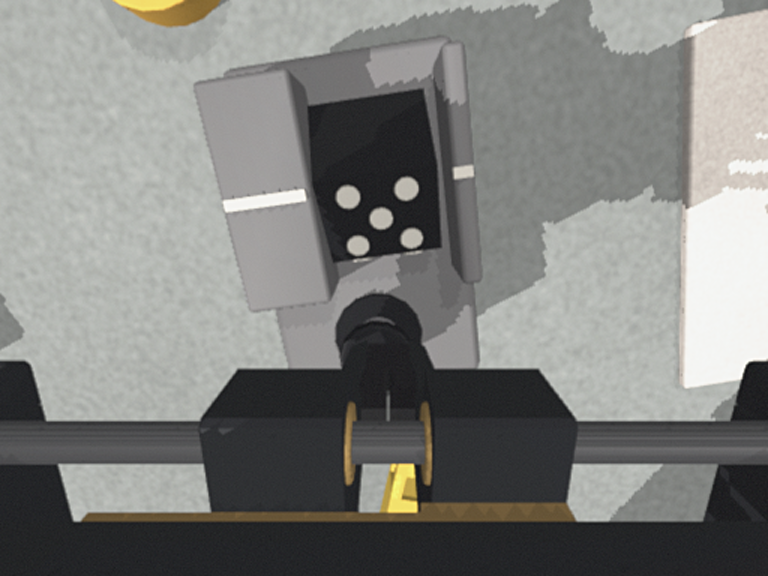

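```bash
python3 -m inch '-1.5 0 3 0; -1.5 12 3 0; -1.5 20 3 0; -1.5 26 3 0; -1.5 29 3 0; -1.5 29 3 0; -1.5 29 3 0'
python3 - <<'E'
from h import *
s,p,M=pose(); print(p,s["contact_force"])
E
python3 -m inch '0 -10 0 0; 0 -20 0 0; 0 -29 0 0; 0 -29 0 0; 0 -29 0 0'
python3 - <<'E'
from h import *
W=r.snapshot("wrist"); save(W,"w25",(100,0,360,240),2)
s,p,M=pose(); print(p,yaw(M),s["contact_force"])
E
```

```text
clock: 38.7
tool_pos: [0.4574, -0.413, 0.0791]
eef_rot: [0.38, -0.595, 0.596, -0.382]
contact_force: [-1.0, 4.8, 23.5]
opening: 0.007
[ 0.45737809 -0.41298465  0.07910464] [-0.95783975  4.80817425 23.45124862]
clock: 39.2
tool_pos: [0.4564, -0.4124, 0.105]
eef_rot: [-0.381, 0.596, -0.595, 0.381]
contact_force: [0.7, -0.4, -0.1]
opening: 0.0
[ 0.45638079 -0.41224242  0.10477519] -114.78047468478965 [-0.18262747  0.2892352  -0.0033129 ]
```

View pics/w25.png

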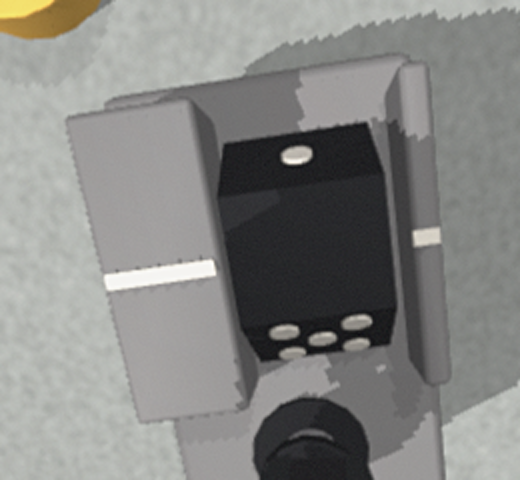

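```bash
python3 -m inch '0 12 0 0; 0 20 0 0; 0 26 0 0; 0 28.5 0 0; 0 28.5 0 0; 0 28.5 0 0; 0 18 0 0; 0 8 0 0; 0 0 0 0; 0 0 0 0'; python3 -m inch '0 0 0 0; 0 0 0 0; 0 0 0 0'
python3 - <<'E'
from h import *
W=r.snapshot("wrist"); save(W,"w26",(100,0,360,240),2)
s,p,M=pose(); print(p,yaw(M),s["contact_force"])
E
```

```text
clock: 40.25
tool_pos: [0.4569, -0.4127, 0.1059]
eef_rot: [0.381, -0.595, 0.596, -0.381]
contact_force: [0.5, 0.1, 0.2]
opening: 0.006
clock: 40.55
tool_pos: [0.4565, -0.4123, 0.1048]
eef_rot: [-0.381, 0.596, -0.595, 0.381]
contact_force: [-0.2, -0.1, -0.1]
opening: 0.006
[ 0.45654958 -0.412415    0.10487168] -114.77641157847846 [ 0.77913038 -0.04577905  0.13529742]
```

View pics/w26.png

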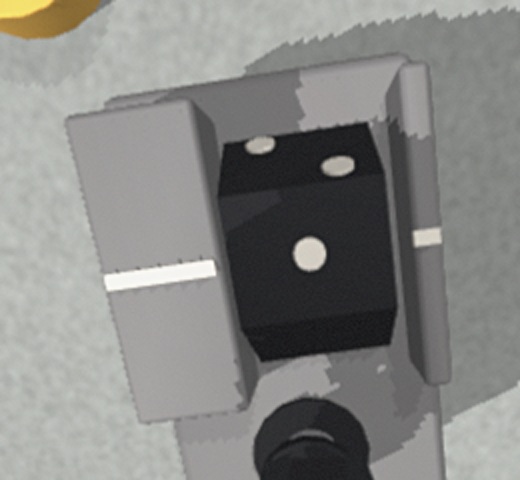

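Shows 1. Two more presses.

```bash
python3 -m inch '0 12 0 0; 0 20 0 0; 0 26 0 0; 0 28.5 0 0; 0 28.5 0 0; 0 28.5 0 0; 0 18 0 0; 0 8 0 0; 0 0 0 0; 0 0 0 0'; python3 -m inch '0 0 0 0; 0 0 0 0; 0 0 0 0';python3 - <<'E'
from h import *
W=r.snapshot("wrist"); save(W,"w27",(100,0,360,240),2)
E
```

```text
clock: 41.6
tool_pos: [0.4569, -0.4127, 0.1059]
eef_rot: [0.381, -0.595, 0.596, -0.381]
contact_force: [0.6, 0.7, 0.4]
opening: 0.007
clock: 41.9
tool_pos: [0.4565, -0.4123, 0.1048]
eef_rot: [-0.381, 0.596, -0.595, 0.381]
contact_force: [-0.4, -0.9, -0.3]
opening: 0.002
```

View pics/w27.png

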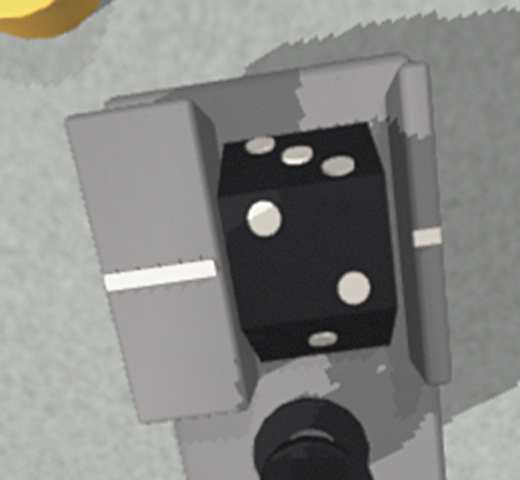

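```bash
python3 -m inch '0 12 0 0; 0 20 0 0; 0 26 0 0; 0 28.5 0 0; 0 28.5 0 0; 0 28.5 0 0; 0 18 0 0; 0 8 0 0; 0 0 0 0; 0 0 0 0'; python3 -m inch '0 -40 0 0; 0 -80 0 0; 0 -120 0 0; 0 -120 0 0; 0 -120 0 0';python3 - <<'E'
from h import *
for i in range(4): W=r.snapshot("wrist")
save(W,"w28",None,1.5)
T=r.snapshot("top"); save(T,"t28",None,1.5); save(T,"t28c",(170,100,320,220),5)
S=r.snapshot("side"); save(S,"s28",None,1.5);save(S,"s28c",(200,140,350,260),5)
print(pose()[:2])
for c in ("top","side"):
  for n,z in (("carton",0),("jar",0),("tape",0)):
    for o in r.tip_of(c,n)[:1]: print(c,n,np.round(o["centre"],1))
E
```

```text
clock: 42.95
tool_pos: [0.4569, -0.4127, 0.1059]
eef_rot: [0.381, -0.595, 0.596, -0.381]
contact_force: [0.6, 0.6, 0.1]
opening: 0.005
clock: 43.45
tool_pos: [0.4569, -0.4124, 0.2254]
eef_rot: [0.381, -0.596, 0.596, -0.381]
contact_force: [-0.1, 0.6, -0.5]
opening: 0.006
({'clock': 43.75, 'q': array([ 0.33972733,  0.77897725,  0.60537962,  1.64356318, -0.53817627,
        0.89428162, -0.84724298]), 'qd': array([ 0.00050752, -0.00647128,  0.00536566, -0.00702355,  0.00055256,
        0.00022607,  0.00079279]), 'joint_torque': array([-4.57641226e-02, -5.11787939e+01,  9.00685698e+00, -1.32726091e+01,
       -3.92348436e-02, -3.48134385e-02,  1.36029732e-03]), 'tool_pos': array([ 0.45628747, -0.41213902,  0.22402905]), 'eef_rot': array([-0.38127518,  0.59652906, -0.59477786,  0.38081704]), 'contact_force': array([-0.78030888, -1.09322804, -0.10148875]), 'moment': array([0.0807716 , 0.16035641, 0.03344143]), 'opening': 0.005910254147667961}, array([ 0.45628747, -0.41213902,  0.22402905]))
top carton [135.1 282.4]
top jar [168.1 117.5]
top tape [143.8 357.4]
side carton [228.6 322.3]
side jar [144.9 233.7]
side tape [285.7 351.1]
```

View pics/w28.png

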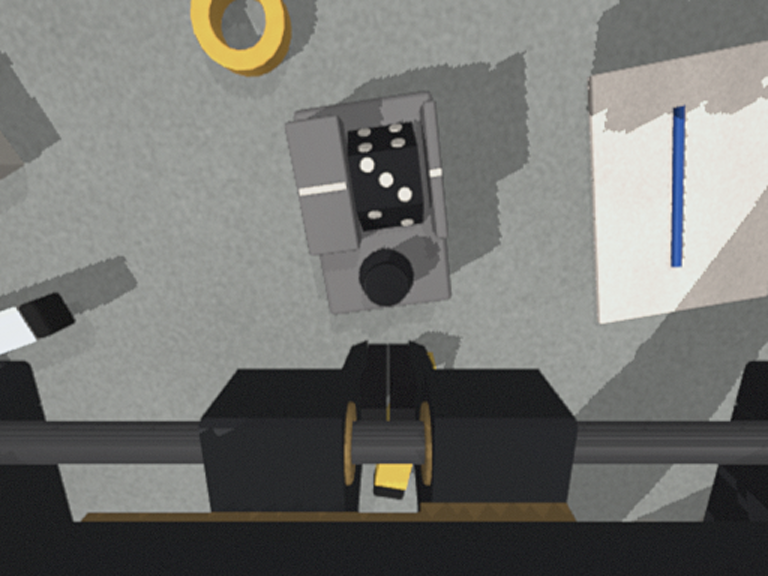

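View pics/t28.png

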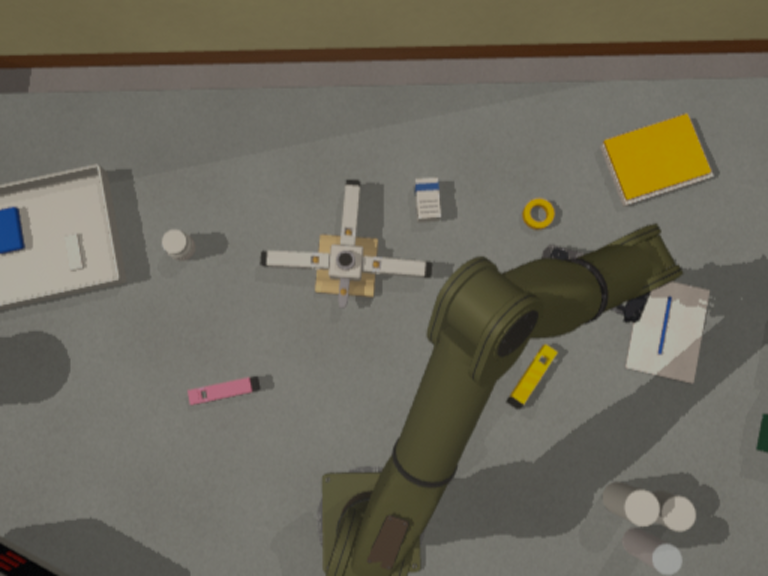

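View pics/s28.png

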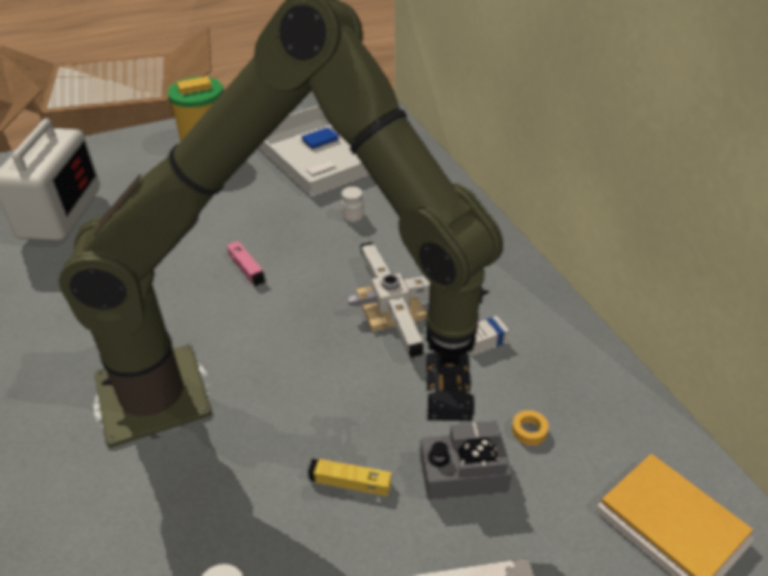

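View pics/s28c.png

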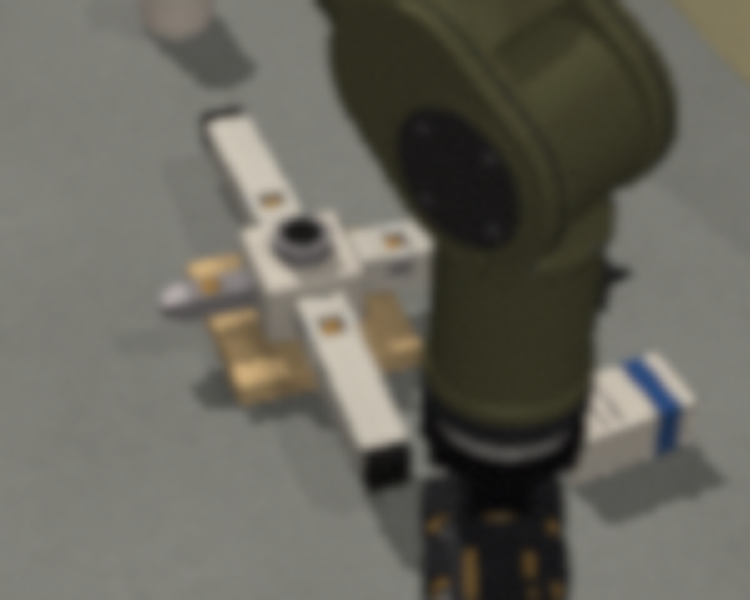

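View pics/t28c.png

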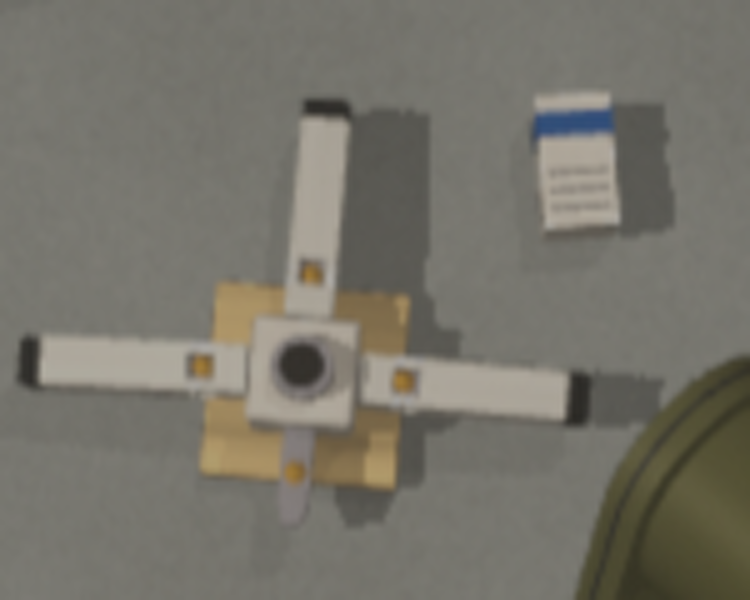

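Run:
```python
from h import *
T=r.snapshot("top")
f=lambda U,V:px2w(T,(U+.5)/5-.5+170,(V+.5)/5-.5+100,.058)[:2]
# top-edge rubber ends and buttons
for n,e,b in (("far",(327,100),(311,271)),("left",(20,362),(202,365)),("right",(588,398),(404,380))):
    print(n,"end-to-button mm",1000*np.linalg.norm(f(*e)-f(*b)),"expect ~120")
```

```text
far end-to-button mm 115.33535207591653 expect ~120
left end-to-button mm 118.25453611484753 expect ~120
right end-to-button mm 119.4954800311364 expect ~120
```

Run:
```python
from plant import r
print(r.finish_job())
```

```text
the job is handed in; nothing more can be done
None
```

The three white feet on the table are on the far, left and right stubs. I stepped the counter four times, from 5 to 3, and handed the job in at about 44 s. The pink and yellow look-alike tubes were not touched, and I found no fourth foot in the pictures.

**Feet:** In the last pictures a brass button shows through the hole of each foot. I pushed all three to a firm stop before releasing them. As a rough check, rubber end to button in the top view measured 115, 118 and 119 mm, where about 120 is expected. The 115 mm is the far foot; I put it down to sag and the roughly 3 mm pixel size, and did not correct it.

**Counter:** The drum shows 3 dots between the white marks. The arm is clear of everything and the key looks fully up, but I judged that by eye.

**Bystanders:** The carton, jar and tape appear where they started, within about 4 pixels in both fixed cameras.

**Disagreement along the way:** The wrist camera's sideways calibration was about 1.6 mm off. I lined up the far and right feet by eye in the wrist view and placed the left one using a corrected hub position.

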